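Pack and lock the probe-consumables carrier

TASK

Pack the transport carrier: raise its retaining lever fully, seat every needle box, the clear case and the tape roll (those that are there) flat on the floor of the pocket of its own shape, then lower the lever fully so that the rail lies over them, and last turn the black lock ring round its barrel until its white pointer is home at the green mark. Things get knocked or slip now and then, so check and put right; leave the blue square box, the swab jar and the black-lidded can where they stand.

Things in the scene. Friction and masses are not known exactly. Their poses are not given: they have to be found in the camera images.
- carrier: grey nest plate, 106 (x) x 421 (y) x 16 mm high, fixed on the table; origin at the table surface near its middle; x away from the robot to the rail's hinge, y along the plate to the lever end (left), z up; yaw varies. Along +y: round, oblong b, oblong a, large pocket (blue floors, 20 mm walls between), 27 mm wall, barrel with lock ring (64 mm high), lever outside the plate
- pocket_round (a point): centre of the floor of the round pocket, 67 mm in diameter, 6 mm deep (floor 10 mm above the table)
- pocket_oblong_a (a point): centre of the floor of an oblong pocket, 68 (carrier x) x 50 (carrier y) mm, 6 mm deep (floor 10 mm above the table); for a needle box
- pocket_oblong_b (a point): centre of the floor of the other oblong pocket, the same as oblong a; either needle box may go in either, one in each
- pocket_large (a point): centre of the floor of the large pocket, 77 (carrier x) x 65 (carrier y) mm, 12 mm deep (floor 4 mm above the table); for the clear case
- retainer (a joint): hinge of the aluminium retaining rail and its lever (one piece), rad: 0 = lever lowered, pointing to carrier -x and 0.2 rad up, rail over the rear 12 mm of the parts, 2 mm above seated parts (stop); 1.35 = lever raised upright, rail clear (stop). Friction of about 0.1 N m holds it where it is left
- lever_grip (a point): grip point of the lever's red handle, a bar 12 mm thick and 46 mm long along carrier y, sticking out to +y from the lever arm (this point 25 mm outside the arm). At joint angle q it is 55 cos(q+0.2) mm to carrier -x of lever_hinge and 55 sin(q+0.2) mm above it. Can be pinched across carrier x from above; turns in the grip
- lever_hinge (a point): point on the hinge axis (along the carrier's y) level with the grip point, 30.5 mm above the table; fixed
- lock_ring (a joint): angle of the black lock ring about the vertical barrel, rad: 0 = white pointer at the green mark in front of the barrel (carrier -x); a stop ends the turn at 0.02. Starts between -1.2 and -0.8 (pointer towards the lever side, near a white mark) and grows counter-clockwise seen from above. Friction about 0.06 N m; stays where left
- ring_centre (a point): on the lock ring's axis, half-way up it, 50 mm above the table; ring 56 mm in diameter, 20 mm high (40 to 60 mm above the table); its white pointer sticks out 10 mm, 42 to 50 mm above the table, towards carrier -x turned by the joint angle. The barrel stands 4 mm above the ring
- needle_box_black_centre (a point): centre of a black needle box, 44 (own x) x 62 (own y) x 16 mm, half-way up; it lies flat; its long side belongs along the long side of its pocket (own y along carrier x, either way round)
- needle_box_grey_centre (a point): centre of a light grey, clear-lidded needle box, 44 (own x) x 62 (own y) x 16 mm, half-way up; it lies flat; its long side belongs along the long side of its pocket (own y along carrier x, either way round)
- clear_case_centre (a point): centre of the clear flat case, 59 (own x) x 71 (own y) x 22 mm, half-way up; own y belongs along carrier x, either way round
- tape_roll_centre (a point): centre of the amber tape roll lying flat, 60 mm in diameter, 16 mm high, half-way up; it may be gripped across its diameter
- blue_box: bystander: blue square box 50 x 50 x 13 mm, origin under its centre; leave alone
- swab_jar: bystander: clear jar with blue lid, 54 mm in diameter, 70 mm high, origin under its centre; leave alone
- screw_can: bystander: white can with black lid, 47 mm in diameter, 62 mm high, origin under its centre; leave alone

How it is judged:
On the way, in this order (a step that is already met when the one before it is completed fails the run):
1. the retaining lever is raised (joint above 1.1 rad) (value of joint retainer above 1.1 rad), for 0.2 s.
2. with the lever still raised, every part that is there is seated in the pocket of its shape (value of joint retainer above 0.8 rad and ((horizontal distance between needle_box_black_centre and pocket_oblong_a below 0.006 m and z of needle_box_black_centre in the frame of carrier below 0.0202 m and angle between needle_box_black_centre's own z axis and vertical below 0.08 rad) or (horizontal distance between needle_box_black_centre and pocket_oblong_b below 0.006 m and z of needle_box_black_centre in the frame of carrier below 0.0202 m and angle between needle_box_black_centre's own z axis and vertical below 0.08 rad)) and ((horizontal distance between needle_box_grey_centre and pocket_oblong_a below 0.006 m and z of needle_box_grey_centre in the frame of carrier below 0.0202 m and angle between needle_box_grey_centre's own z axis and vertical below 0.08 rad) or (horizontal distance between needle_box_grey_centre and pocket_oblong_b below 0.006 m and z of needle_box_grey_centre in the frame of carrier below 0.0202 m and angle between needle_box_grey_centre's own z axis and vertical below 0.08 rad)) and horizontal distance between clear_case_centre and pocket_large below 0.006 m and z of clear_case_centre in the frame of carrier below 0.0172 m and angle between each of clear_case_centre, tape_roll_centre's own z axis and vertical below 0.08 rad and horizontal distance between tape_roll_centre and pocket_round below 0.006 m and z of tape_roll_centre in the frame of carrier below 0.0202 m), for 0.2 s.
3. the lever is lowered (joint below 0.1 rad) over the seated parts (value of joint retainer below 0.1 rad and ((horizontal distance between needle_box_black_centre and pocket_oblong_a below 0.006 m and z of needle_box_black_centre in the frame of carrier below 0.0202 m and angle between needle_box_black_centre's own z axis and vertical below 0.08 rad) or (horizontal distance between needle_box_black_centre and pocket_oblong_b below 0.006 m and z of needle_box_black_centre in the frame of carrier below 0.0202 m and angle between needle_box_black_centre's own z axis and vertical below 0.08 rad)) and ((horizontal distance between needle_box_grey_centre and pocket_oblong_a below 0.006 m and z of needle_box_grey_centre in the frame of carrier below 0.0202 m and angle between needle_box_grey_centre's own z axis and vertical below 0.08 rad) or (horizontal distance between needle_box_grey_centre and pocket_oblong_b below 0.006 m and z of needle_box_grey_centre in the frame of carrier below 0.0202 m and angle between needle_box_grey_centre's own z axis and vertical below 0.08 rad)) and horizontal distance between clear_case_centre and pocket_large below 0.006 m and z of clear_case_centre in the frame of carrier below 0.0172 m and angle between each of clear_case_centre, tape_roll_centre's own z axis and vertical below 0.08 rad and horizontal distance between tape_roll_centre and pocket_round below 0.006 m and z of tape_roll_centre in the frame of carrier below 0.0202 m), for 0.2 s.
4. the lock ring is turned home to the green mark (joint above -0.1 rad) (value of joint lock_ring above -0.1 rad), for 0.2 s.
At the end, for the whole second after the job is handed in: every part present lies in the pocket of its shape (centre within 6 mm of the pocket's, its underside within 2.2 mm of the floor, level within 0.08 rad) and at rest, either needle box in either oblong pocket; lever lowered (below 0.1 rad); lock ring at the green mark (above -0.1 rad) (all of step 3 and value of joint lock_ring above -0.1 rad and linear speed of each of needle_box_black, needle_box_grey, clear_case, tape_roll below 0.02 m/s); the robot touches nothing.
It fails at once if the blue square box is moved more than 30 mm (distance of blue_box from where it was at the start of the episode above 0.03 m).
It fails at once if the swab jar is moved more than 30 mm (distance of swab_jar from where it was at the start of the episode above 0.03 m).
It fails at once if the black-lidded can is moved more than 30 mm (distance of screw_can from where it was at the start of the episode above 0.03 m).
Of needle_box_black, needle_box_grey, clear_case, tape_roll only 3 to 4 are there at a start; the rules pass over those that are not, and their reading is None.
At some moment in a run one of needle_box_black, needle_box_grey, clear_case, tape_roll may be knocked a few centimetres aside while the robot is not near it.
Once in a run the grip may slacken for a moment while it holds something.
It also fails if it takes over 210 s, if anything falls off the work surface, if the arm or the gripper's body presses on something with over 40 N, if the wrist force passes 120 N, or if a joint passes its speed limit or range.

ROBOT

A 6-joint arm with a two-finger parallel gripper is mounted at the origin on a cart in front of the work surface, level with it; the furniture and walls round the work are solid. World frame = base frame: x ahead of the robot, y to its left, z up, the work surface at z = 0. Lengths are in m, angles in rad, forces in N, time in s.
With the tool pointing down it reaches from about 0.3 to 0.775 m from the base axis. Payload 14.6 kg.
Tool frame: the origin (TCP) lies at the very end of the fingers, on their centre line; the grasp point (between the pads) lies ctrl.tcp_to_grasp behind it (ctrl.tcp_to_grasp is the distance from the TCP to the grasp point, in m); x points along the fingers, y is the direction in which the jaws open and shut, and the axes are right-handed (so a half turn about x gives the same grasp; the last joint's range is limited). The gripper opens to 94 mm and grips with 3 to 60 N. Pads are 16 mm wide; open, the fingers measure 119 mm over their backs; the gripper's body (75 mm by 177 mm) begins 78 mm behind the grasp point.
Start: joints at [1.084, 0.3, 1.521, -0, 1.321, -0.067], TCP at [0.224, 0.502, 0.205] pointing down, gripper open.
Joint ranges: [-3.03, 3.03], [-0.79, 2.21], [0.23, 2.52], [-1.04, 4.18], [0, 3.07], [-2.55, 2.55]. Speed limits (rad/s): [2.22, 2.22, 2.57, 3.14, 3.14, 3.14].

INTERFACE

Orientations are given as [roll, pitch, yaw] about the fixed x, y, z axes, in that order (R = Rz(yaw) Ry(pitch) Rx(roll)).
In Python, from station import ctrl gives the robot as it stands.
- The arm moves only by the tool play_rows, never from a script. Its argument "increments" is a list that holds one entry, the list of rows, each a list of 5 numbers: the closure in counts, from 0 (fully open) to 255 (shut), then the shift along the tool's x, y, z in cm, then the turn about the tool's x in degrees. A call has 1 to 12 rows; each row shifts and turns the commanded pose from where the row before left it, along the tool's axes as they then stand; what a row does not reach is not made up. A row lasts 1/12 s, in which the tool goes at most 41.7 mm and 7.16 degrees, less where a joint would pass 70% of its speed; a pose out of reach is approached as far as the arm can. A call is refused whole if a number of a shift passes 4.17 or a number of a turn 7.16, either way. A call with a gripper value outside its range is refused whole. The fingers move at their own pace and stop on an object; "newtons" is the grip in N (left out, the last holds). Time passes only in rows, so rows that do not move let the fingers close. It gives the time, the measured TCP pose, the force and the opening at its end, in the units of the state.
- ctrl.get_obs(): the state, without advancing time (a new reading comes with each control period).
- ctrl.camera(name): name is "scene" or "side" or "wrist"; returns the picture (400x640x3 uint8, red, green, blue); there is no depth.
- ctrl.calibration(name): a dict with "fx", "fy", "cx", "cy" (pixels), "rvec" (rotation vector, rad) and "tvec" (3), from world to camera coordinates, as OpenCV has them; the wrist camera has in their place "T_tool_cam" (4x4, takes a point from camera to tool coordinates, whose origin is the TCP and whose axes are the tool frame's). Camera axes: x right, y down, z forward; pixel columns grow to the right and rows downward; lengths in m; the calibration is good to about 2 mm. A picture is of the moment at which its call begins: read the wrist's pose just before it. calibration takes no time and is no camera call.
- ctrl.hand_in(): hands the job in, once; it reports no verdict.
The state is a dict: "time_s": time; "qpos": joint angles; "joint_vel": joint speeds; "tau": joint torques, N m; "ee_pos": TCP position; "eef_rot": TCP orientation; "force": force on the tool from outside, world axes, zero at the start; "moment": the same for the moment, N m; "grip_width": finger opening in m.
Only numpy, scipy, OpenCV 4.12 (cv2) and the standard library are available. Lean on these libraries where they do the work, as an engineer would, in place of code of your own. Each camera call takes 0.05 s, during which the arm holds its last target.

## Working session

There is one attempt and no reset: what is moved stays moved. The work goes in short steps, Python scripts to look and compute and a tool call to move; the robot and the scene stay as the last step left them, time stands still between calls to the robot, and variables do not carry over. Pictures are saved under pics/ and viewed, and the job is handed in when it is done.

Besides the shell and the picture viewer there is one more tool, called as name([rows], argument=value, ...), one row to a line, values as JSON. play_rows: Moves the arm, as the interface text tells. Its arguments: {"type":"object","properties":{"increments":{"type":"array"},"newtons":{"type":"number"}},"required":["increments"]}

```bash
ls; mkdir -p pics; python3 - <<'E'
from station import ctrl
import cv2,json
print(ctrl.get_obs(), ctrl.tcp_to_grasp)
for n in ["scene","side","wrist"]:
    print(n,ctrl.calibration(n))
    cv2.imwrite(f"pics/{n}0.png",ctrl.camera(n)[:,:,::-1])
E
```

```text
pics
{'time_s': 0.0, 'qpos': array([ 1.08437692e+00,  3.00445808e-01,  1.52156458e+00,  3.07251799e-05,
        1.32068398e+00, -6.66193249e-02]), 'joint_vel': array([ 0.00013267, -0.00097682,  0.00035586,  0.00026693, -0.00027106,
        0.00088991]), 'tau': array([-3.63433232e-03, -5.31800151e+01, -3.52734053e+01,  7.06392643e-02,
        2.44160666e-02, -6.64644745e-05]), 'ee_pos': array([0.22405528, 0.50201916, 0.20490718]), 'eef_rot': array([-1.66442216,  1.56969421, -2.08422986]), 'force': array([-0.16503742,  0.27411548,  0.17424973]), 'moment': array([0.01024397, 0.03789648, 0.00201815]), 'grip_width': 0.09386769640312871} 0.0188
scene {'fx': 500.79790495667794, 'fy': 500.79790495667794, 'cx': 322.0037550327579, 'cy': 197.68564652348948, 'rvec': array([ 0.84919682, -2.61450922,  0.95032809]), 'tvec': array([0.34982846, 0.33949685, 1.4096425 ])}
side {'fx': 389.7639030698576, 'fy': 389.7639030698576, 'cx': 316.6214208877767, 'cy': 199.51860483003108, 'rvec': array([ 0.38581474, -2.53965935,  1.49986477]), 'tvec': array([0.47065024, 0.18494887, 1.11959126])}
wrist {'fx': 321.61231114880627, 'fy': 321.61231114880627, 'cx': 326.19347448231304, 'cy': 200.0241186904758, 'T_tool_cam': array([[-6.93815232e-04, -2.38684016e-01,  9.71097039e-01,
        -1.79131948e-01],
       [ 9.99999110e-01,  9.40815635e-04,  9.45705971e-04,
         7.06761205e-05],
       [-1.13934818e-03,  9.71096831e-01,  2.38683151e-01,
        -7.03939294e-02],
       [ 0.00000000e+00,  0.00000000e+00,  0.00000000e+00,
         1.00000000e+00]])}
```

View pics/scene0.png

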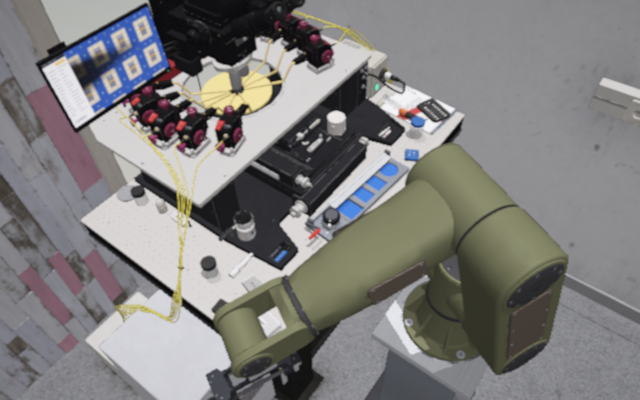

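View pics/side0.png

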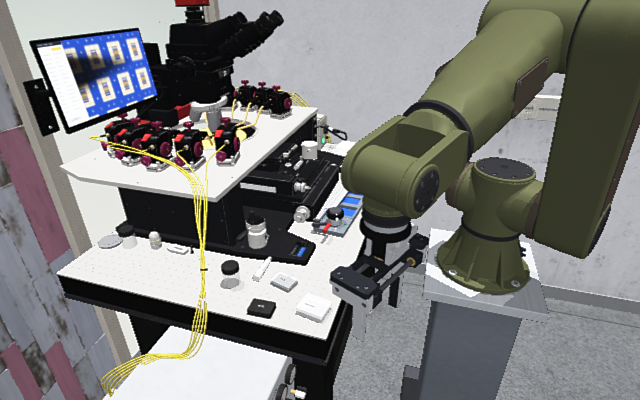

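View pics/wrist0.png

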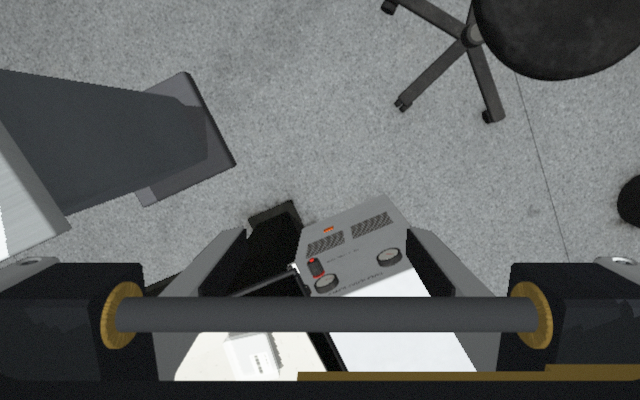

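```bash
cat > h.py <<'E'
import numpy as np,cv2
from scipy.spatial.transform import Rotation as R
from station import ctrl
def pose(o=None):
    o=o or ctrl.get_obs()
    T=np.eye(4);T[:3,:3]=R.from_euler('xyz',o['eef_rot']).as_matrix();T[:3,3]=o['ee_pos'];return T
def cam(n,T=None):
    c=ctrl.calibration(n);K=np.array([[c['fx'],0,c['cx']],[0,c['fy'],c['cy']],[0,0,1]])
    if n=='wrist':
        W=(pose() if T is None else T)@c['T_tool_cam'];return K,np.linalg.inv(W)
    W=np.eye(4);W[:3,:3]=cv2.Rodrigues(c['rvec'])[0];W[:3,3]=c['tvec'];return K,W
def bp(n,uv,z,T=None):
    K,W=cam(n,T);uv=np.atleast_2d(uv).astype(float)
    d=np.c_[uv,np.ones(len(uv))]@np.linalg.inv(K).T@W[:3,:3]
    o=-W[:3,:3].T@W[:3,3]
    return o+d*((z-o[2])/d[:,2])[:,None]
def pj(n,P,T=None):
    K,W=cam(n,T);P=np.atleast_2d(P);q=(P@W[:3,:3].T+W[:3,3])@K.T;return q[:,:2]/q[:,2:]
def snap(n,name,crop=None,f=1):
    T=pose();im=ctrl.camera(n)[:,:,::-1].copy()
    np.savez(f'pics/{name}.npz',im=im,T=T)
    save(im,name,crop,f);return T
def save(im,name,crop=None,f=1):
    if crop:
        x0,y0,x1,y1=crop;im=im[y0:y1,x0:x1]
    if f!=1: im=cv2.resize(im,None,fx=f,fy=f,interpolation=cv2.INTER_CUBIC)
    cv2.imwrite(f'pics/{name}.png',im)
E
python3 - <<'E'
from h import *
print(pose().round(3))
s=cv2.imread('pics/side0.png');save(s,'s1',(200,170,400,340),4)
s=cv2.imread('pics/scene0.png');save(s,'s2',(280,100,480,250),4);save(s,'s3',(80,170,330,330),3)
for n in('scene','side'):
    K,W=cam(n);print(n,-W[:3,:3].T@W[:3,3])
print(bp('side',[[260,309],[285,283],[314,308],[230,285],[262,270]],0))
E
```

```text
[[-0.     0.408  0.913  0.224]
 [-0.001  0.913 -0.408  0.502]
 [-1.    -0.001 -0.     0.205]
 [ 0.     0.     0.     1.   ]]
scene [-0.12616044  0.71843137  1.3010265 ]
side [0.16926114 0.99068904 0.70646175]
[[0.53139083 0.34845933 0.        ]
 [0.50764783 0.23979807 0.        ]
 [0.40341489 0.30578405 0.        ]
 [0.64709553 0.29057548 0.        ]
 [0.59081183 0.20734999 0.        ]]
```

View pics/s1.png

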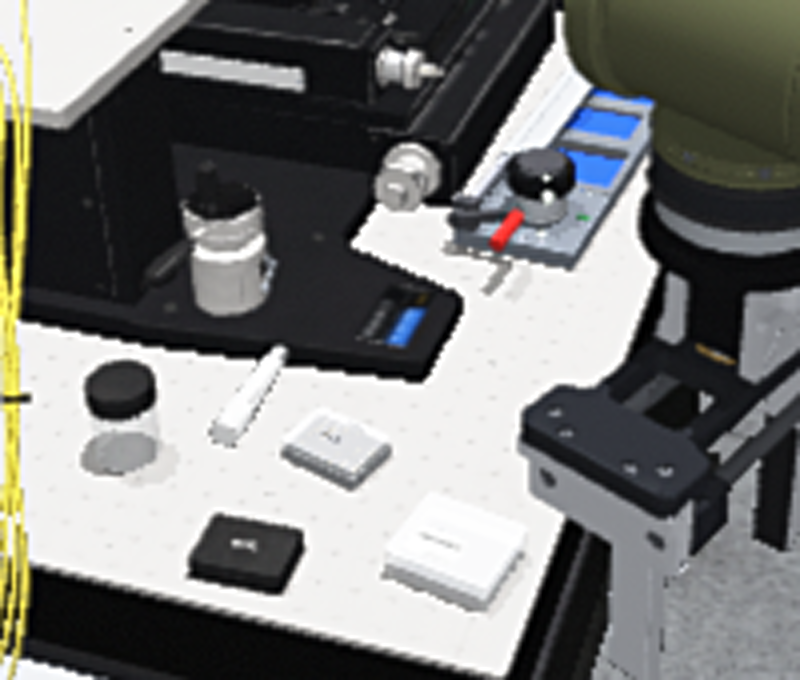

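View pics/s2.png

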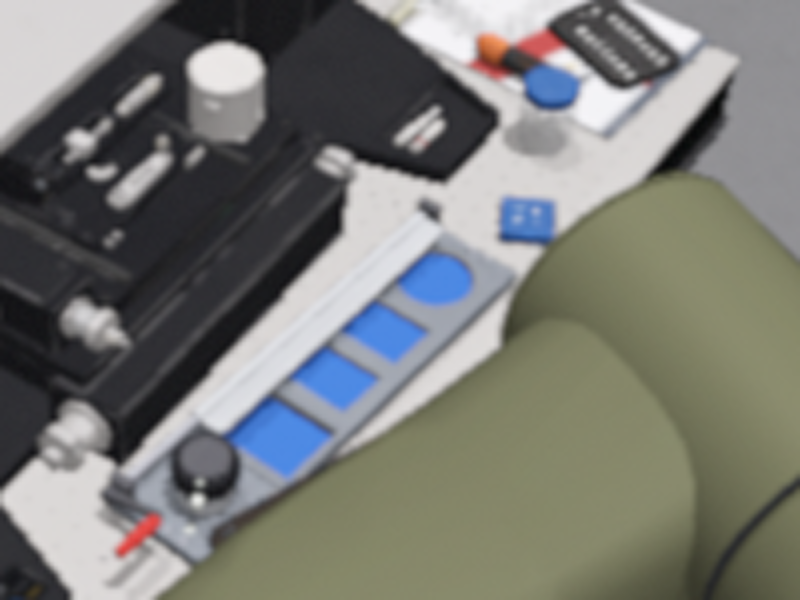

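View pics/s3.png

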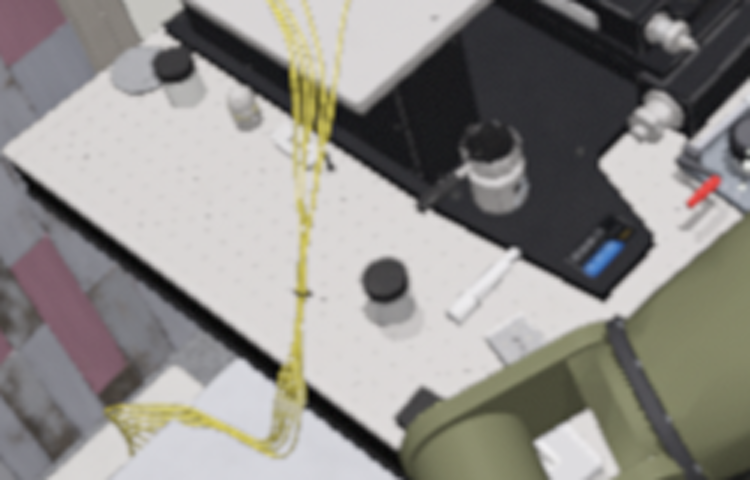

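```bash
cat >> h.py <<'E'
def tri(a,b):
    P=[]
    for n in('scene','side'):
        K,W=cam(n);P.append(K@W[:3])
    X=cv2.triangulatePoints(P[0],P[1],np.array(a,float).reshape(2,1),np.array(b,float).reshape(2,1));return (X[:3]/X[3]).ravel()
E
python3 - <<'E'
from h import *
print('shelf corner',tri((199,171+35),(214,199)))
print('shelf corner2',tri((380,47),(318,110)))
S=lambda x,y:(280+x/4,100+y/4)
for nm,p,z in [('round',(436,279),.01),('b',(386,333),.01),('a',(336,378),.01),('lg',(282,437),.004),('red',(137,535),.041),('jar',(548,85),.07),('bluebox',(527,220),.013),('knob',(75,430),.05),('rightcorner',(515,270),.016),('ringtop',(206,458),.064)]:
    print(nm,bp('scene',S(*p),z).round(3))
E
```

```text
shelf corner [0.70427147 0.21518462 0.21503911]
shelf corner2 [ 0.73880393 -0.80335517  0.1716481 ]
round [[ 0.428 -0.39   0.01 ]]
b [[ 0.429 -0.311  0.01 ]]
a [[ 0.436 -0.243  0.01 ]]
lg [[ 0.44  -0.167  0.004]]
red [[0.46  0.005 0.041]]
jar [[ 0.447 -0.609  0.07 ]]
bluebox [[ 0.398 -0.498  0.013]]
knob [[ 0.56  -0.045  0.05 ]]
rightcorner [[ 0.374 -0.435  0.016]]
ringtop [[ 0.45  -0.074  0.064]]
```

```bash
cat >> h.py <<'E'
def plan(x,y,z,psi,step=3.0):
    "first turn rows (deg about tool x), then shift rows"
    T=pose();p=np.degrees(np.arctan2(T[1,1],T[0,1]))
    t=-((psi-p+180)%360-180)
    c,s=np.cos(np.radians(psi)),np.sin(np.radians(psi))
    d=np.array([x,y,z])-T[:3,3]
    sh=np.array([-d[2],d[0]*c+d[1]*s,d[0]*s-d[1]*c])*100
    n=max(1,int(np.ceil(np.abs(sh).max()/step)))
    m=int(np.ceil(abs(t)/6))
    print('psi %.1f tcp %s | turn %.1f = %d x %.2f | shift %s = %d x %s'%(p,T[:3,3].round(4),t,m,t/max(m,1),sh.round(2),n,(sh/n).round(2)))
E
python3 -c "
from h import *
plan(.38,-.1,.3,0)"
```

```text
psi 65.9 tcp [0.2241 0.5021 0.205 ] | turn 65.9 = 11 x 6.00 | shift [-9.5  15.59 60.21] = 21 x [-0.45  0.74  2.87]
```

play_rows([
  [[0, -3, 0, 0, 6], [0, -3, 0, 0, 6], [0, -3.5, 0, 0, 6], [0, 0, 0, 0, 6], [0, 0, 0, 0, 6], [0, 0, 0, 0, 6], [0, 0, 0, 0, 6], [0, 0, 0, 0, 6], [0, 0, 0, 0, 6], [0, 0, 0, 0, 6], [0, 0, 0, 0, 5.9]],
], newtons=30)

```text
time_s: 1.07
ee_pos: [0.2241, 0.5022, 0.3002]
eef_rot: [-0.489, 1.57, -2.064]
force: [0.2, -0.1, -0.5]
grip_width: 0.0941
```

play_rows([
  [[0, 0, 0.8, 3, 0], [0, 0, 0.8, 3, 0], [0, 0, 0.8, 3, 0], [0, 0, 0.8, 3, 0], [0, 0, 0.8, 3, 0], [0, 0, 0.8, 3, 0], [0, 0, 0.8, 3, 0], [0, 0, 0.8, 3, 0], [0, 0, 0.8, 3, 0], [0, 0, 0.8, 3, 0]],
])

```text
time_s: 1.9
ee_pos: [0.3043, 0.2009, 0.3004]
eef_rot: [1.901, 1.571, 0.332]
force: [1.1, 0.3, -0.8]
grip_width: 0.094
```

play_rows([
  [[0, 0, 0.76, 3, 0], [0, 0, 0.76, 3, 0], [0, 0, 0.76, 3, 0], [0, 0, 0.76, 3, 0], [0, 0, 0.76, 3, 0], [0, 0, 0.76, 3, 0], [0, 0, 0.76, 3, 0], [0, 0, 0.76, 3, 0], [0, 0, 0.76, 3, 0], [0, 0, 0.76, 3, 0], [0, 0, 0, 0, 0]],
])

```text
time_s: 2.82
ee_pos: [0.3811, -0.1012, 0.2999]
eef_rot: [-1.349, 1.57, -2.923]
force: [0.5, -0.1, -0.3]
grip_width: 0.0937
```

```bash
python3 -c "
from h import *
print(snap('wrist','w1').round(3)); snap('scene','sc1');snap('side','sd1')"
```

```text
[[-0.001  1.    -0.003  0.381]
 [-0.    -0.003 -1.    -0.101]
 [-1.    -0.001  0.     0.3  ]
 [ 0.     0.     0.     1.   ]]
```

View pics/w1.png

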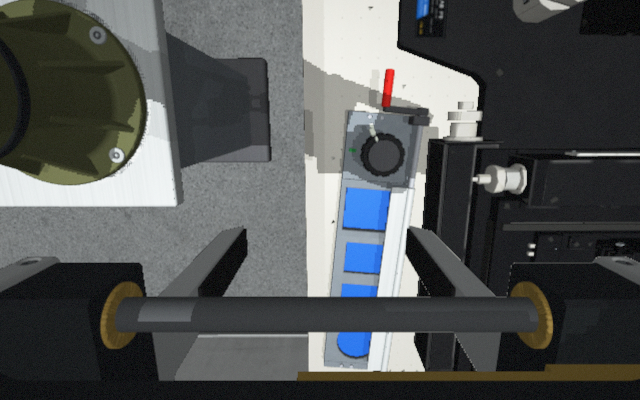

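View pics/sc1.png

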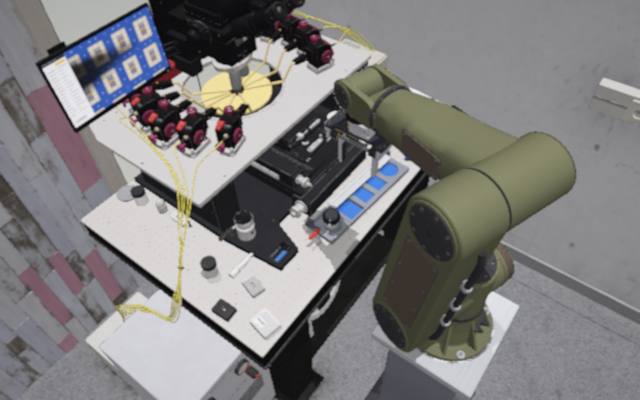

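View pics/sd1.png

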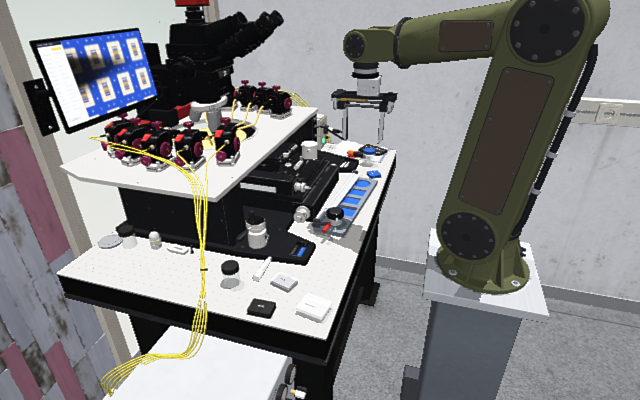

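```bash
python3 -c "
from h import *
im=np.load('pics/w1.npz')['im'];save(im,'w1a',(310,50,470,210),5);save(im,'w1b',(310,160,450,380),3)
im=np.load('pics/sc1.npz')['im'];save(im,'sc1a',(190,240,300,350),6)"
```

```text
(no output)
```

View pics/w1a.png

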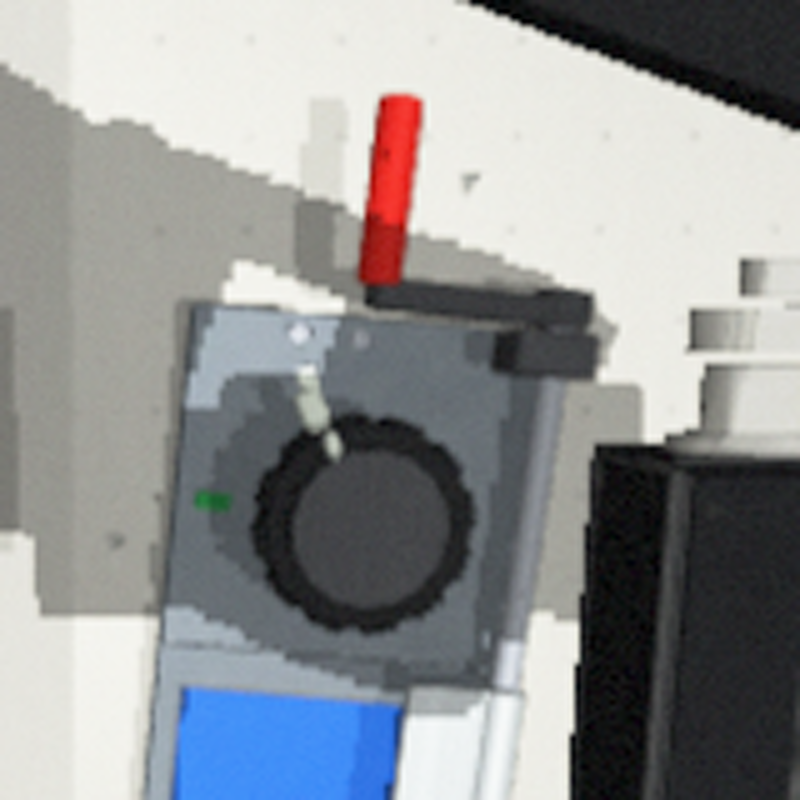

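View pics/w1b.png

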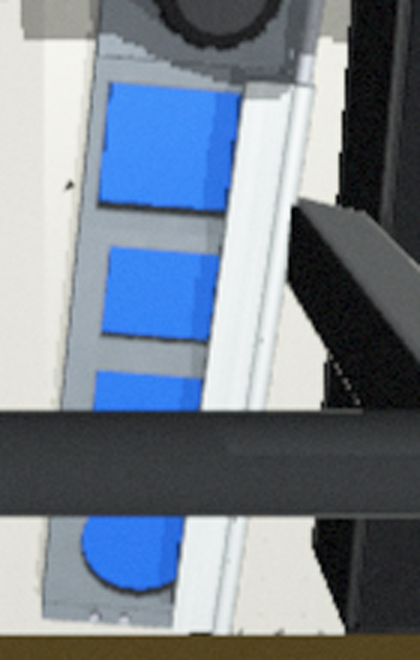

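View pics/sc1a.png

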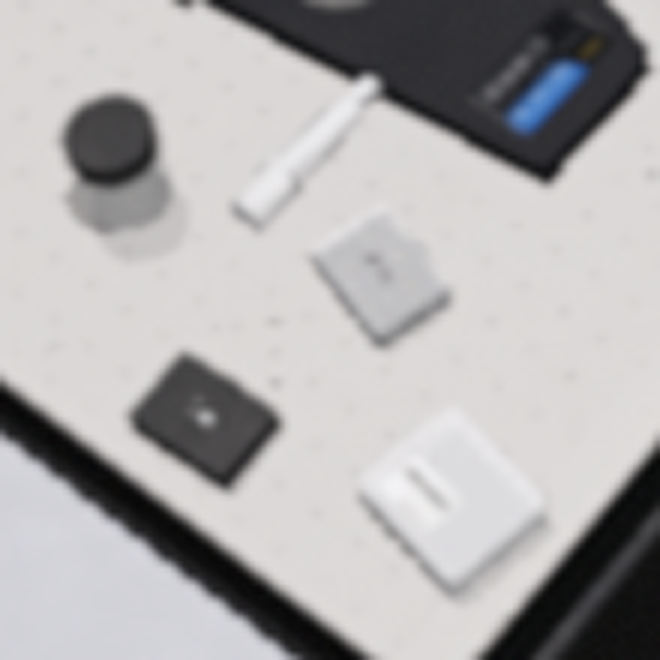

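```bash
python3 -c "
from h import *
T=np.load('pics/w1.npz')['T']
A=lambda x,y:(310+x/5,50+y/5)
B=lambda x,y:(310+x/3,160+y/3)
for n,p,z in [('TL',A(192,305),.016),('BL',B(42,618),.016),('lgTL',A(180,687),.016),('lgBL',B(98,212),.016),('aTL',B(107,247),.016),('aBL',B(100,338),.016),('bTL',B(95,371),.016),('roundL',B(80,540),.016),('roundbot',B(130,592),.016),('ringtop',A(372,528),.064),('green',A(213,500),.016),('redtip',A(401,97),.042),('redbase',A(381,275),.042)]:
  print(n,bp('wrist',p,z,T)[0].round(4))
S=lambda x,y:(190+x/6,240+y/6)
for n,ps,z in [('black',[(185,353),(280,422),(228,487),(131,412)],.014),('grey',[(381,208),(452,296),(383,346),(314,256)],.014),('clear',[(452,410),(547,508),(458,588),(359,489)],.02)]:
  q=bp('scene',[S(*p) for p in ps],z);print(n,q.mean(0).round(4),[ (np.hypot(*(q[i]-q[i-1])[:2]).round(4),np.degrees(np.arctan2(*(q[i]-q[i-1])[1::-1])).round(1)) for i in range(4)])
"
```

```text
TL [ 0.4106 -0.0179  0.016 ]
BL [ 0.3755 -0.4351  0.016 ]
lgTL [ 0.4087 -0.1261  0.016 ]
lgBL [ 0.4045 -0.193   0.016 ]
aTL [ 0.4093 -0.2119  0.016 ]
aBL [ 0.4063 -0.2625  0.016 ]
bTL [ 0.4039 -0.2815  0.016 ]
roundL [ 0.3966 -0.3843  0.016 ]
roundbot [ 0.4249 -0.418   0.016 ]
ringtop [ 0.4545 -0.0747  0.064 ]
green [ 0.4174 -0.0716  0.016 ]
redtip [0.4613 0.0322 0.042 ]
redbase [ 0.4581 -0.0112  0.042 ]
black [0.5206 0.3516 0.014 ] [(np.float64(0.0379), np.float64(-88.4)), (np.float64(0.0623), np.float64(179.8)), (np.float64(0.0391), np.float64(94.5)), (np.float64(0.0643), np.float64(-1.1))]
grey [0.5036 0.2447 0.014 ] [(np.float64(0.0409), np.float64(-102.2)), (np.float64(0.0637), np.float64(164.3)), (np.float64(0.0414), np.float64(77.2)), (np.float64(0.0632), np.float64(-16.1))]
clear [0.3958 0.3157 0.02  ] [(np.float64(0.0568), np.float64(-98.8)), (np.float64(0.0693), np.float64(169.8)), (np.float64(0.0545), np.float64(81.7)), (np.float64(0.0697), np.float64(-8.3))]
```

```bash
python3 -c "
from h import *
print(tri((298.7,207.5),(302,214)))
im=np.load('pics/sd1.npz')['im'];save(im,'sd1a',(270,120,410,260),5)
im=np.load('pics/sc1.npz')['im'];save(im,'sc1b',(270,90,470,250),4)
plan(.46,.0108,.12,-4.8)
"
```

```text
[ 0.56106614 -0.04725554  0.04544143]
psi 0.0 tcp [ 0.3805 -0.0975  0.3002] | turn 4.8 = 1 x 4.80 | shift [ 18.02   7.02 -11.46] = 7 x [ 2.57  1.   -1.64]
```

View pics/sd1a.png

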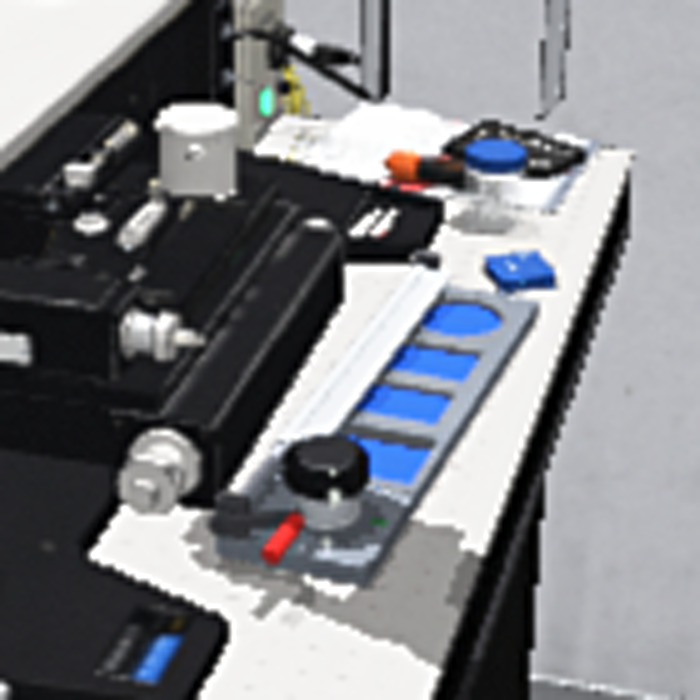

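View pics/sc1b.png

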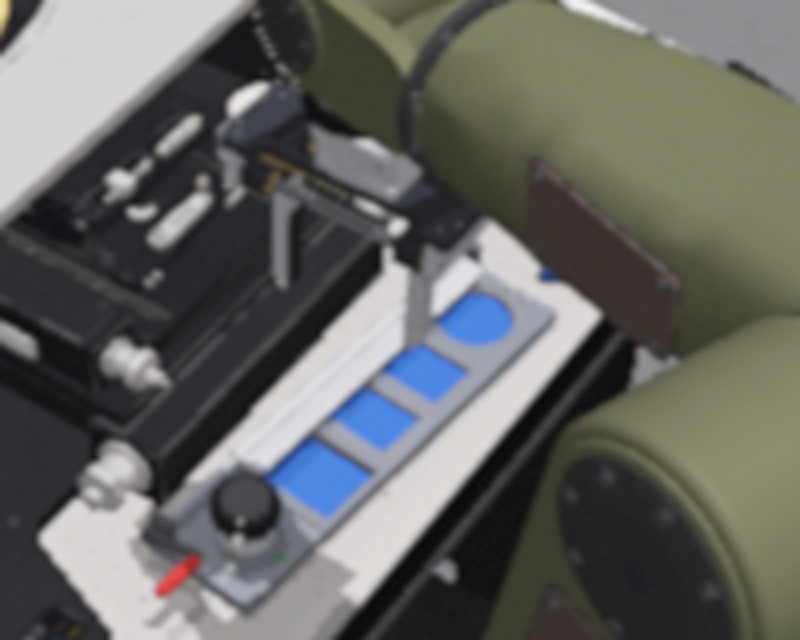

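play_rows([
  [[120, 0, 0, 0, 4.8], [120, 0, 1.4, -2.3, 0], [120, 0, 1.4, -2.3, 0], [120, 0, 1.4, -2.3, 0], [120, 0, 1.4, -2.3, 0], [120, 2.57, 1.42, -2.26, 0], [120, 3, 0, 0, 0], [120, 3, 0, 0, 0], [120, 3, 0, 0, 0], [120, 3, 0, 0, 0], [120, 3, 0, 0, 0], [120, 0, 0, 0, 0]],
], newtons=20)

```text
time_s: 3.97
ee_pos: [0.4573, 0.012, 0.1204]
eef_rot: [-1.551, 1.563, 3.08]
force: [-0.3, -0.5, 0.5]
grip_width: 0.0498
```

```bash
python3 -c "
from h import *
print(snap('wrist','w2').round(3)); plan(.46,.0108,.025,-4.8);T=snap('side','sd2',(230,140,390,260),5)"
```

```text
[[-0.007  0.997 -0.081  0.457]
 [ 0.    -0.081 -0.997  0.012]
 [-1.    -0.007  0.     0.12 ]
 [ 0.     0.     0.     1.   ]]
psi -4.7 tcp [0.4587 0.0118 0.1235] | turn 0.1 = 1 x 0.13 | shift [9.85 0.14 0.09] = 4 x [2.46 0.04 0.02]
```

View pics/w2.png

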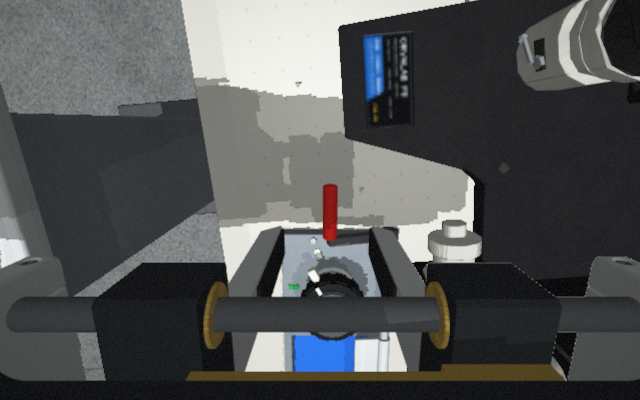

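View pics/sd2.png

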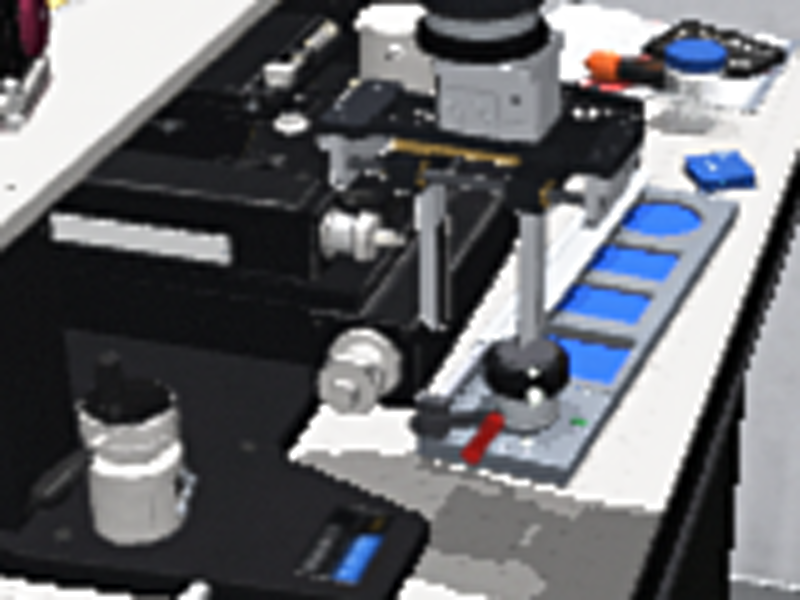

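```bash
python3 -c "
from h import *
T=np.load('pics/w2.npz')['T'];T=T.copy()
print(bp('wrist',[(330,187),(330,240),(293,287)],.045,T)); print(ctrl.get_obs()['ee_pos'])"
```

```text
[[ 0.45998487  0.02977537  0.045     ]
 [ 0.45647559 -0.01549972  0.045     ]
 [ 0.42088797 -0.05646193  0.045     ]]
[0.45993647 0.01157733 0.12543754]
```

play_rows([
  [[120, 2, 0, 0, 0], [120, 2, 0, 0, 0], [120, 2, 0, 0, 0], [120, 2, 0, 0, 0], [120, 1.5, 0, 0, 0], [120, 0, 0, 0, 0], [120, 0, 0, 0, 0]],
])

```text
time_s: 4.65
ee_pos: [0.461, 0.011, 0.0314]
eef_rot: [1.603, 1.569, -0.05]
force: [0.2, -0.2, 0.4]
grip_width: 0.0501
```

play_rows([
  [[120, 0.5, 0, 0, 0], [200, 0, 0, 0, 0], [255, 0, 0, 0, 0], [255, 0, 0, 0, 0], [255, 0, 0, 0, 0], [255, 0, 0, 0, 0], [255, 0, 0, 0, 0]],
])

```text
time_s: 5.23
ee_pos: [0.4602, 0.0107, 0.0249]
eef_rot: [1.466, 1.571, -0.188]
force: [-0.2, 0.2, 0.1]
grip_width: 0.013
```

```bash
python3 -c "
import numpy as np
a=np.linspace(.2,1.53,11)
y=-5.5*np.cos(a);x=-5.5*np.sin(a)
print(np.c_[np.diff(x),np.diff(y)].round(2).tolist())"
```

```text
[[-0.71, 0.19], [-0.67, 0.28], [-0.63, 0.37], [-0.57, 0.45], [-0.51, 0.52], [-0.44, 0.59], [-0.35, 0.64], [-0.27, 0.68], [-0.17, 0.71], [-0.08, 0.73]]
```

play_rows([
  [[255, -0.71, 0.19, 0, 0], [255, -0.67, 0.28, 0, 0], [255, -0.63, 0.37, 0, 0], [255, -0.57, 0.45, 0, 0], [255, -0.51, 0.52, 0, 0], [255, -0.44, 0.59, 0, 0], [255, -0.35, 0.64, 0, 0], [255, -0.27, 0.68, 0, 0], [255, -0.17, 0.71, 0, 0], [255, -0.08, 0.73, 0, 0], [255, 0, 0, 0, 0], [255, 0, 0, 0, 0]],
])

```text
time_s: 6.23
ee_pos: [0.5112, 0.0065, 0.0696]
eef_rot: [-1.514, 1.568, 3.115]
force: [-11.4, -1.5, 9.6]
grip_width: 0.0113
```

```bash
python3 -c "
from h import *
snap('wrist','w3'); T=snap('side','sd3',(230,140,390,260),5);print(ctrl.get_obs())"
```

```text
{'time_s': 6.3333, 'qpos': array([-5.89736545e-02,  3.75364232e-01,  1.76460194e+00, -1.27013875e-04,
        1.00353548e+00,  2.39775336e-02]), 'joint_vel': array([-1.48172552e-04, -1.59438134e-03,  2.64153736e-03,  2.68730689e-07,
       -2.80493005e-03,  3.65954597e-04]), 'tau': array([ 5.21427691e-01, -4.85220909e+01, -3.22140706e+01,  4.39793039e-01,
       -2.78588600e+00, -1.61125814e-02]), 'ee_pos': array([0.51117762, 0.00645369, 0.06960565]), 'eef_rot': array([-1.49083247,  1.56888433,  3.13867367]), 'force': array([-11.28913374,  -1.15740497,   9.3788477 ]), 'moment': array([-0.31484546,  2.15676935, -0.03446556]), 'grip_width': 0.011699428329618289}
```

View pics/w3.png

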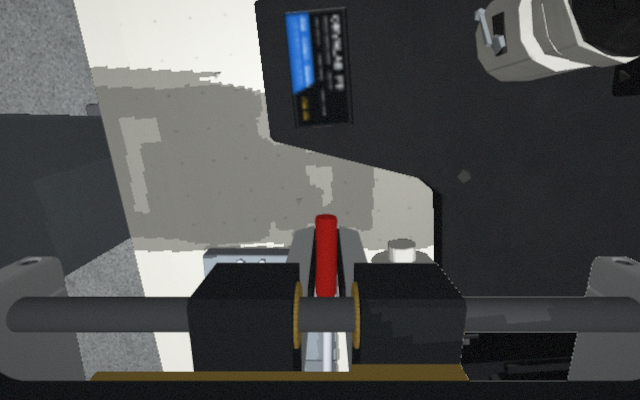

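View pics/sd3.png

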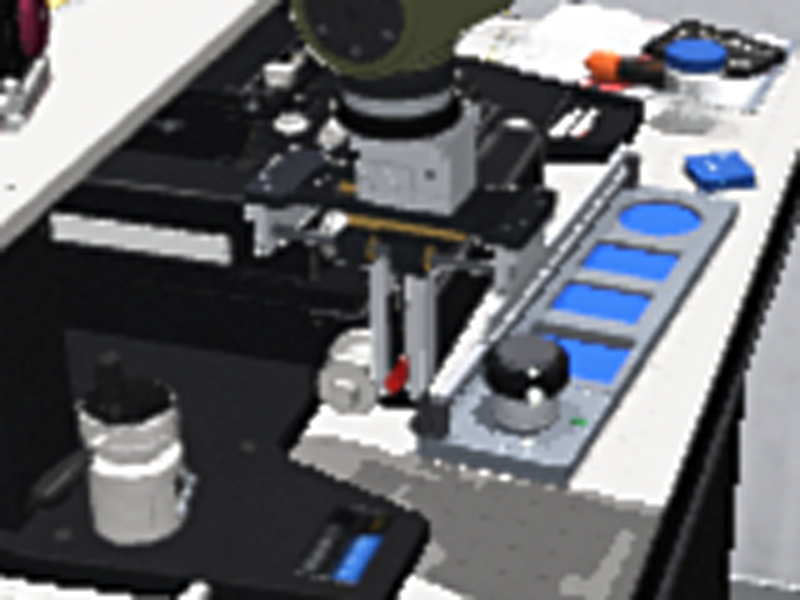

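play_rows([
  [[180, 0, 0, 0, 0], [150, 0, 0, 0, 0], [130, 0, 0, 0, 0], [130, 0, 0, 0, 0], [130, -1, 0, 0, 0], [130, -3, 0, 0, 0], [130, -3, 0, 0, 0], [130, -3.5, 0, 0, 0], [80, -3.5, 0, 0, 0], [40, -3.5, -1, -3, 0], [0, -3.5, -2, -4, 0], [0, 0, -2, -4, 0]],
])

```text
time_s: 7.33
ee_pos: [0.4784, 0.1031, 0.2713]
eef_rot: [1.782, 1.563, 0.126]
force: [1.0, 0.9, 0.4]
grip_width: 0.0694
```

play_rows([
  [[0, 0, -2, -4, 0], [0, 0, -1, -3, 0], [0, 0, 0, 0, 0], [0, 0, 0, 0, 0]],
])

```text
time_s: 7.67
ee_pos: [0.4538, 0.1733, 0.2662]
eef_rot: [1.865, 1.57, 0.214]
force: [-0.4, -0.9, -0.6]
grip_width: 0.0926
```

```bash
python3 -c "
from h import *
print(snap('wrist','w4').round(3)); T=snap('side','sd4',(220,130,390,260),4);snap('scene','sc4',(270,90,470,250),4)"
```

```text
[[ 0.001  0.997 -0.08   0.454]
 [ 0.    -0.08  -0.997  0.173]
 [-1.     0.001 -0.     0.266]
 [ 0.     0.     0.     1.   ]]
```

View pics/w4.png

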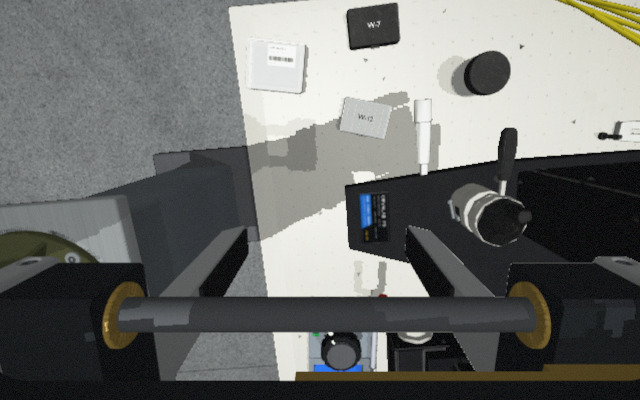

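View pics/sd4.png

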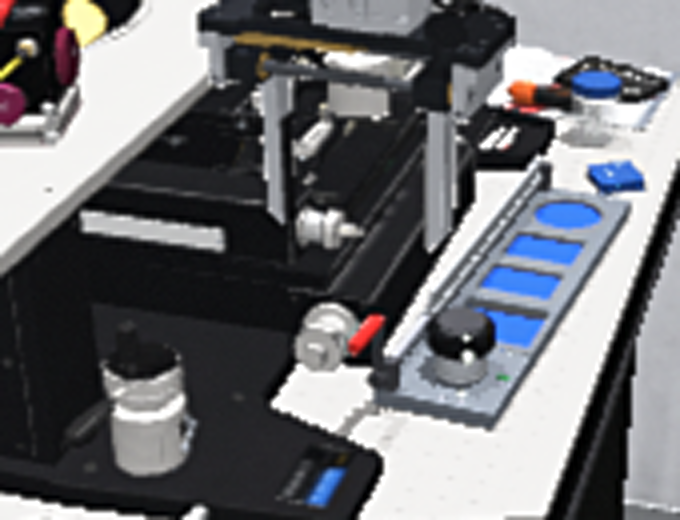

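View pics/sc4.png

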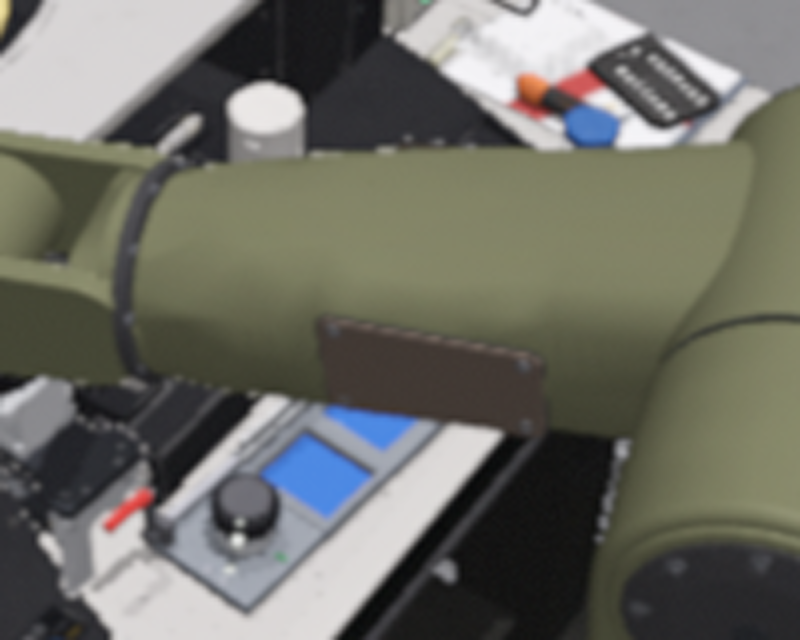

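```bash
python3 -c "
from h import *
im=np.load('pics/w4.npz')['im'];save(im,'w4a',(235,0,435,145),4)"
```

View pics/w4a.png

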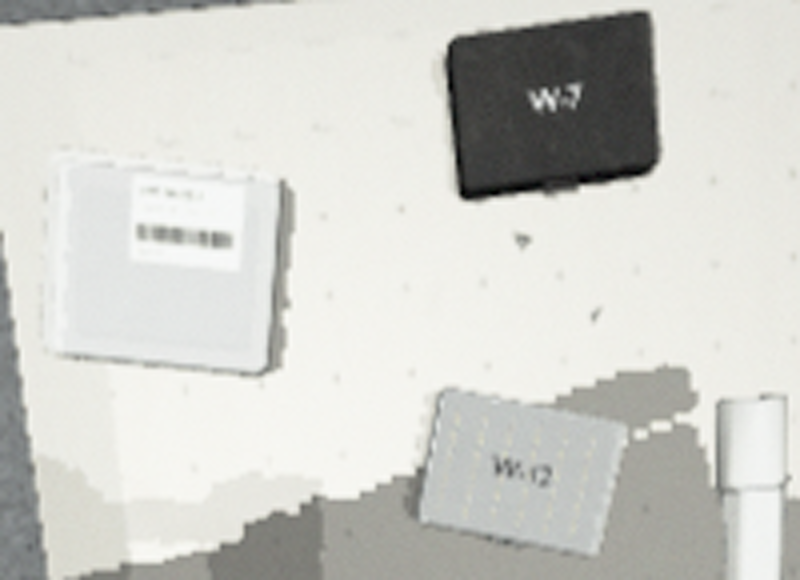

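```bash
cat >> h.py <<'E'
def box(n,ps,z,T=None,w=(0,0)):
    q=bp(n,ps,z,T)
    e=[(q[1]-q[0])+(q[2]-q[3]),(q[2]-q[1])+(q[3]-q[0])]
    L=[np.hypot(*v[:2])/2 for v in e];a=[np.degrees(np.arctan2(v[1],v[0])) for v in e]
    print('centre',q.mean(0).round(4),'sides',np.round(L,4),'angles',np.round(a,1))
E
python3 -c "
from h import *
T=np.load('pics/w4.npz')['T'];A=lambda l:[(235+x/4,y/4) for x,y in l]
box('wrist',A([(60,158),(283,180),(267,373),(53,352)]),.022,T)
box('wrist',A([(449,38),(651,12),(659,165),(462,193)]),.016,T)
box('wrist',A([(440,388),(628,432),(598,553),(420,520)]),.016,T)
"
```

```text
centre [0.4025 0.3123 0.022 ] sides [0.0672 0.0559] angles [  -9.8 -100.3]
centre [0.5248 0.3503 0.016 ] sides [0.0607 0.0427] angles [  2.5 -88.2]
centre [0.5093 0.2421 0.016 ] sides [0.0608 0.0403] angles [ -16.  -104.5]
```

play_rows([
  [[0, 0, 0, 0, -7.06], [0, 0, 0, 0, -7.06], [0, 0, 0, 0, -7.06], [0, 0, 0, 0, -7.06], [0, 0, 0, 0, -7.06], [0, 0, 0, 0, -7.06], [0, 0, 0, 0, -7.06], [0, 0, 0, 0, -7.06], [0, 0, 0, 0, -7.06], [0, 0, 0, 0, -7.06], [0, 0, 0, 0, -7.06], [0, 0, 0, 0, -7.06]],
])

```text
time_s: 8.82
ee_pos: [0.4547, 0.171, 0.2654]
eef_rot: [-1.928, 1.571, -2.099]
force: [1.0, 0.1, 0.2]
grip_width: 0.094
```

```bash
python3 -c "
from h import *
plan(.40,.313,.12,80)"
```

```text
psi 80.2 tcp [0.4547 0.171  0.2654] | turn 0.2 = 1 x 0.20 | shift [14.54 13.04 -7.86] = 5 x [ 2.91  2.61 -1.57]
```

play_rows([
  [[0, 2, 2.6, -1.6, 0], [0, 2.5, 2.6, -1.6, 0], [0, 3, 2.6, -1.6, 0], [0, 3.5, 2.6, -1.6, 0], [0, 3.5, 2.6, -1.5, 0], [0, 0, 0, 0, 0], [0, 0, 0, 0, 0], [0, 0, 0, 0, 0]],
])

```text
time_s: 9.48
ee_pos: [0.4026, 0.3068, 0.129]
eef_rot: [0.559, 1.57, 0.383]
force: [0.2, 0.2, 0.5]
grip_width: 0.0941
```

```bash
python3 -c "
from h import *
print(snap('wrist','w5').round(3)); plan(.40,.313,.0135,80)"
```

```text
[[ 0.001  0.175  0.985  0.403]
 [ 0.     0.985 -0.175  0.307]
 [-1.     0.001  0.001  0.129]
 [ 0.     0.     0.     1.   ]]
psi 79.9 tcp [0.4029 0.3068 0.1295] | turn -0.1 = 1 x -0.12 | shift [11.6   0.56 -0.39] = 4 x [ 2.9   0.14 -0.1 ]
```

View pics/w5.png

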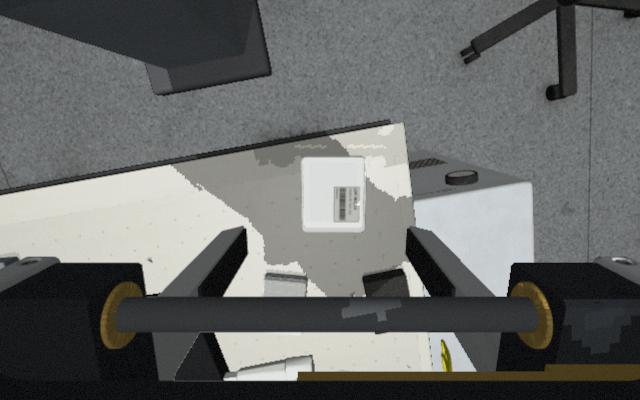

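```bash
python3 -c "
from h import *
T=np.load('pics/w5.npz')['T']
im=np.load('pics/w5.npz')['im'];save(im,'w5a',(280,130,390,250),6)
box('wrist',[(303,157),(365,157),(365,231),(303,231)],.022,T)"
```

```text
centre [0.3995 0.3154 0.022 ] sides [0.0566 0.0693] angles [80.  -9.7]
```

View pics/w5a.png

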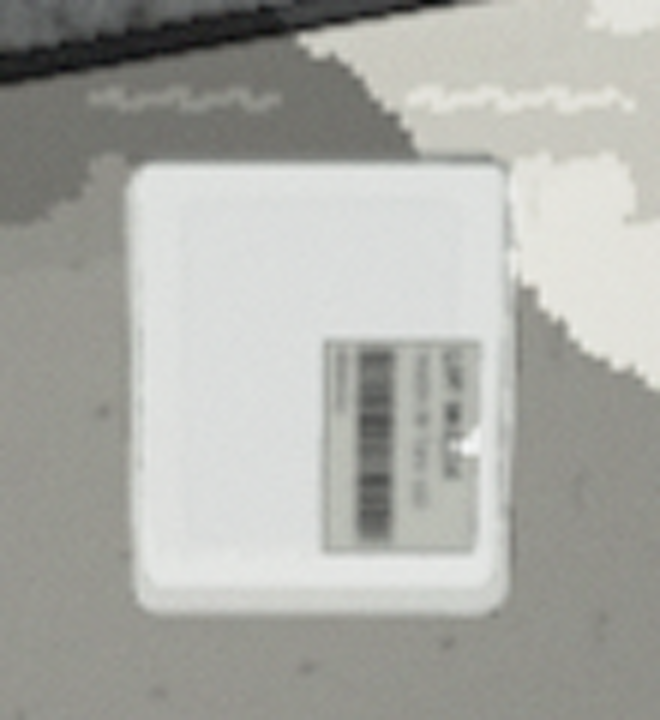

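play_rows([
  [[0, 2.5, 0.3, -0.2, 0], [0, 2.5, 0.4, -0.2, 0], [0, 2.5, 0, 0, 0], [0, 2.5, 0, 0, 0], [0, 1, 0, 0, 0], [0, 0, 0, 0, 0], [0, 0, 0, 0, 0], [0, 0, 0, 0, 0]],
])

```text
time_s: 10.2
ee_pos: [0.4, 0.3154, 0.02]
eef_rot: [0.769, 1.568, 0.593]
force: [0.1, -0.1, -0.3]
grip_width: 0.0944
```

```bash
python3 -c "
from h import *
plan(.399,.315,.0135,80)"
```

```text
psi 79.9 tcp [0.4    0.3154 0.02  ] | turn -0.1 = 1 x -0.07 | shift [ 0.65 -0.06 -0.09] = 1 x [ 0.65 -0.06 -0.09]
```

play_rows([
  [[0, 0.65, 0, -0.1, 0], [100, 0, 0, 0, 0], [255, 0, 0, 0, 0], [255, 0, 0, 0, 0], [255, 0, 0, 0, 0], [255, 0, 0, 0, 0], [255, 0, 0, 0, 0], [255, -0.5, 0, 0, 0], [255, -2, 0, 0, 0], [255, -3, 0, 0, 0], [255, -3, 0, 0, 0], [255, 0, 0, 0, 0]],
], newtons=35)

```text
time_s: 11.2
ee_pos: [0.3998, 0.3167, 0.1021]
eef_rot: [0.774, 1.563, 0.599]
force: [1.2, 0.7, -0.4]
grip_width: 0.0589
```

```bash
python3 -c "
from h import *
snap('wrist','w6',(240,130,410,250),4);snap('side','sd6',(220,180,420,340),4)"
```

```text
(no output)
```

View pics/w6.png

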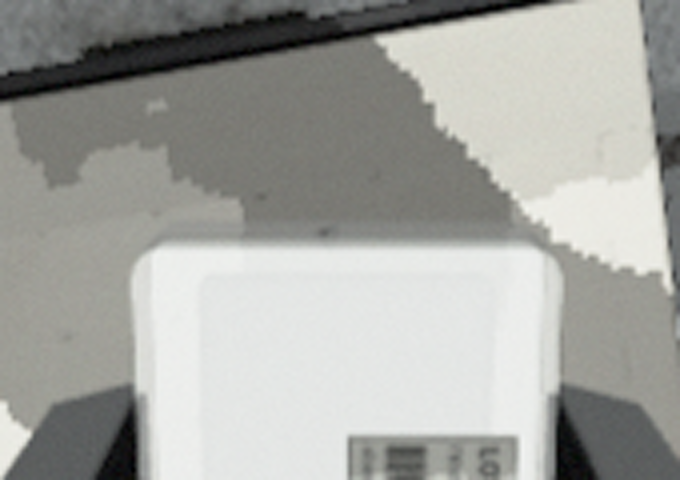

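View pics/sd6.png

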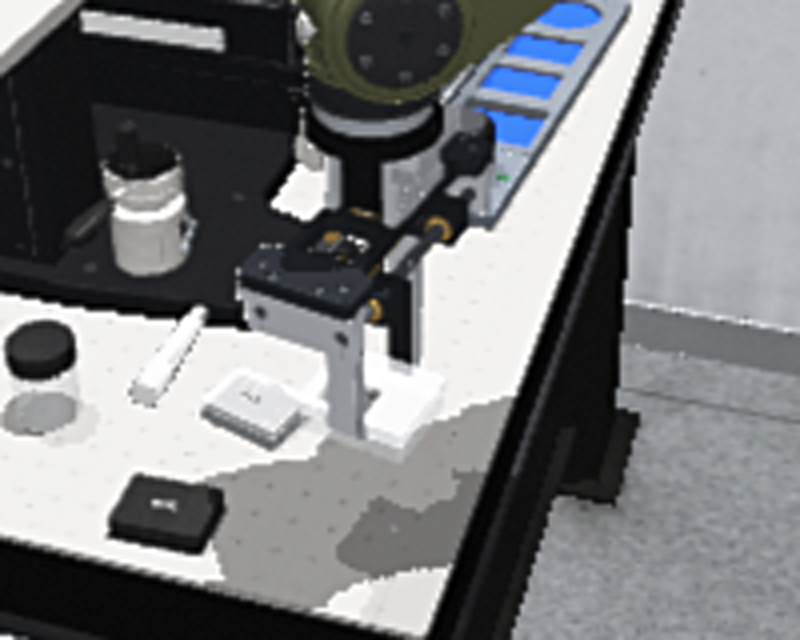

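```bash
cat >> h.py <<'E'
def held(uv,zt):
    "pixel(s) on wrist image of an edge lying zt (m, positive=above TCP): tool y,z"
    c=ctrl.calibration('wrist');M=c['T_tool_cam'];uv=np.atleast_2d(uv)
    d=np.c_[(uv[:,0]-c['cx'])/c['fx'],(uv[:,1]-c['cy'])/c['fy'],np.ones(len(uv))]@M[:3,:3].T
    o=M[:3,3];return (o+d*((-zt-o[0])/d[:,0])[:,None])[:,1:]
def carrier():
    return
E
python3 -c "
from h import *
print(held([(275,190.7),(375,190.7),(273,230),(380,230)],.0085))"
```

```text
[[-0.02718192 -0.0335442 ]
 [ 0.02706784 -0.03359877]
 [-0.02912858 -0.01107386]
 [ 0.03070458 -0.01112916]]
```

```bash
python3 -c "
from h import *
plan(.50,-.16,.26,85.5)"
```

```text
psi 80.0 tcp [0.3982 0.3155 0.0975] | turn -5.5 = 1 x -5.53 | shift [-16.25 -46.61  13.88] = 16 x [-1.02 -2.91  0.87]
```

play_rows([
  [[255, -3, 0, 0, -5.5], [255, -3, 0, 0, 0], [255, -3, 0, 0, 0], [255, -3, -2, 0.5, 0], [255, -3, -2.9, 0.8, 0], [255, -1.3, -2.9, 0.9, 0], [255, 0, -2.9, 0.9, 0], [255, 0, -2.9, 0.9, 0], [255, 0, -2.9, 0.9, 0], [255, 0, -2.9, 0.9, 0], [255, 0, -2.9, 0.9, 0], [255, 0, -2.9, 0.9, 0]],
])

```text
time_s: 12.3
ee_pos: [0.4534, 0.0572, 0.2576]
eef_rot: [-3.015, 1.569, -3.094]
force: [0.7, 1.0, -1.0]
grip_width: 0.0588
```

play_rows([
  [[255, 0, -2.9, 0.9, 0], [255, 0, -2.9, 0.9, 0], [255, 0, -2.9, 0.9, 0], [255, 0, -2.9, 0.9, 0], [255, 0, -2.9, 0.9, 0], [255, 0, -2.9, 0.9, 0], [255, 0, -2.9, 0.9, 0], [255, 0, -1.5, 0.9, 0], [255, 0, 0, 0, 0], [255, 0, 0, 0, 0]],
])

```text
time_s: 13.13
ee_pos: [0.5078, -0.1647, 0.2573]
eef_rot: [2.803, 1.568, 2.722]
force: [0.5, 0.7, -0.4]
grip_width: 0.0586
```

```bash
python3 -c "
from h import *
print(snap('wrist','w7').round(3));snap('scene','sc7')"
```

```text
[[-0.003  0.08   0.997  0.508]
 [ 0.001  0.997 -0.08  -0.165]
 [-1.     0.001 -0.003  0.257]
 [ 0.     0.     0.     1.   ]]
```

View pics/w7.png

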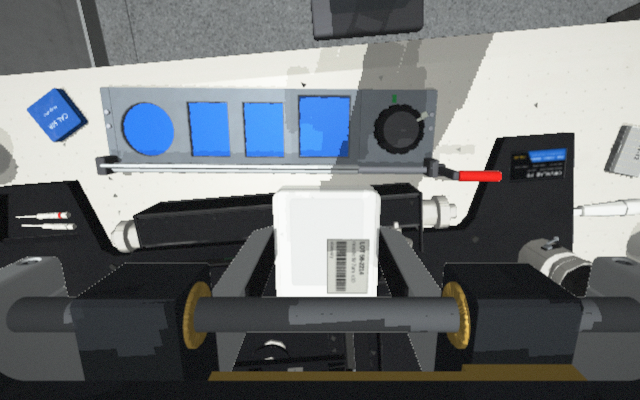

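View pics/sc7.png

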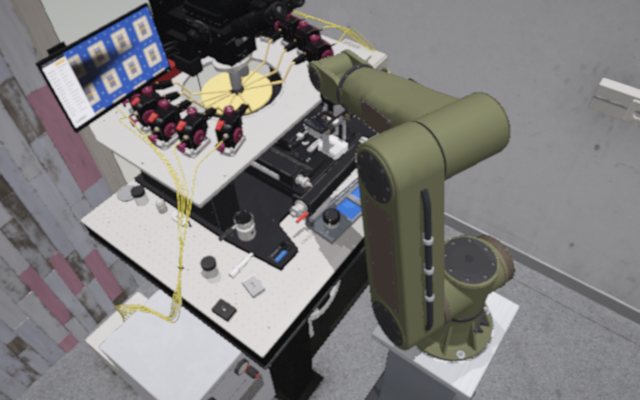

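```bash
python3 -c "
from h import *
im=np.load('pics/w7.npz')['im'];save(im,'w7a',(280,75,440,185),5);save(im,'w7b',(95,75,255,185),5)"
```

```text
(no output)
```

View pics/w7a.png

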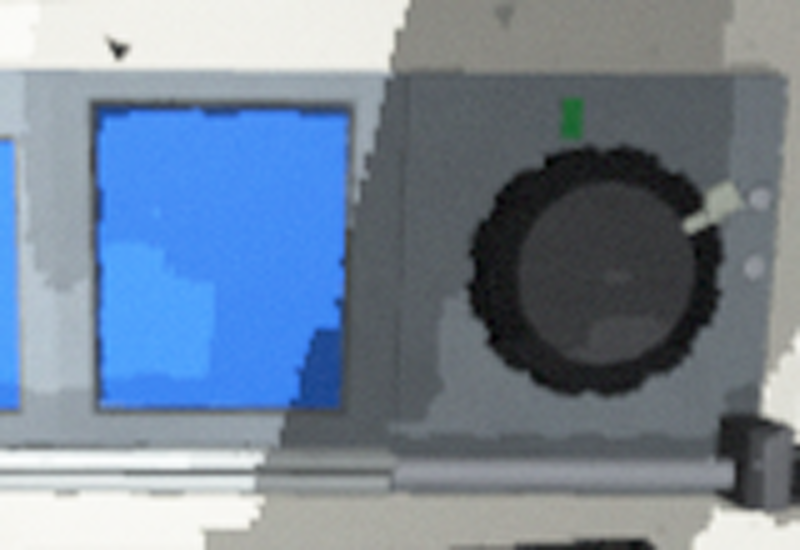

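View pics/w7b.png

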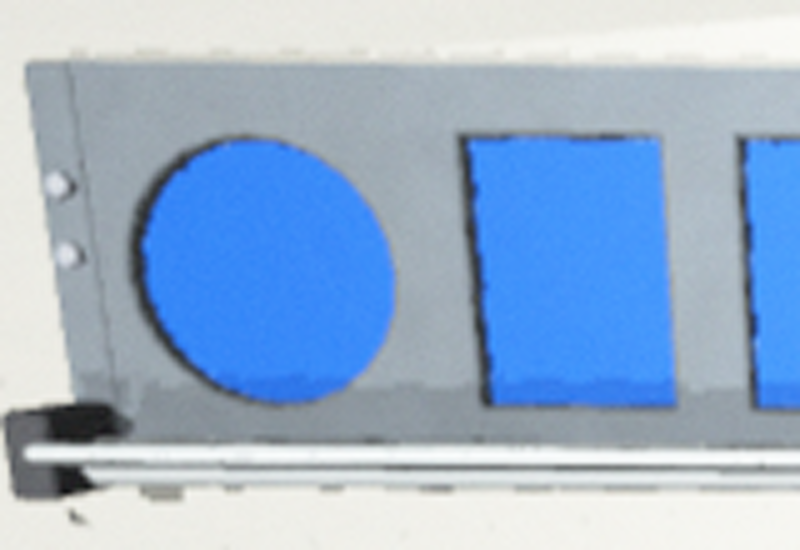

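```bash
python3 -c "
from h import *
from scipy.optimize import least_squares
T=np.load('pics/w7.npz')['T']
A=lambda l:[(280+x/5,75+y/5) for x,y in l]
B=lambda l:[(95+x/5,75+y/5) for x,y in l]
L=A([(90,102),(355,102),(345,412),(95,412)]);b=B([(460,133),(662,133),(678,407),(487,407)])
a=B([(738,135)])+A([(15,140),(20,410)])+B([(758,407)])
r=B([(265,133),(395,285),(280,405),(135,255)]);
for n,p in zip('Lab',(L,a,b)): box('wrist',p,.016,T)
print(bp('wrist',r,.016,T).mean(0))
pix=np.array(L+a+b)
def loc(hx,hy,cy): return [(-hx,cy-hy),(-hx,cy+hy),(hx,cy+hy),(hx,cy-hy)]
m=np.array(loc(.0385,.0325,.0775)+loc(.034,.025,0)+loc(.034,.025,-.07))
P=bp('wrist',pix,.016,T)[:,:2]
def res(v):
    c,s=np.cos(v[2]),np.sin(v[2]);q=m@np.array([[c,s],[-s,c]])*v[3]+v[:2];return (q-P).ravel()
f=least_squares(res,[.44,-.24,-.08,1]);v=f.x;print(v,np.degrees(v[2]),(res(v).reshape(-1,2)*1000).round(1).tolist())
c,s=np.cos(v[2]),np.sin(v[2])
for n,y in (('L',.0775),('a',0),('b',-.07),('r',-.1485)): print(n,(v[:2]+v[3]*y*np.array([-s,c])).round(4))
print('ring',bp('wrist',A([(608,270)]),.064,T),bp('wrist',A([(597,272)]),.06,T))
"
```

```text
centre [ 0.4446 -0.161   0.016 ] sides [0.0656 0.0771] angles [85.5 -5.1]
centre [ 0.4423 -0.2379  0.016 ] sides [0.0496 0.0677] angles [84.3 -4.5]
centre [ 0.436  -0.3074  0.016 ] sides [0.0501 0.0684] angles [85.5 -4.9]
[ 0.42946125 -0.38441996  0.016     ]
[ 0.44082296 -0.23793299 -0.06753878  0.99704648] -3.8696869636030407 [[1.9, -0.1], [1.1, -1.3], [0.9, 0.8], [1.7, 1.1], [-0.7, -0.1], [-2.5, -0.6], [-2.0, 1.0], [-0.8, -0.3], [0.6, -0.4], [-0.0, -1.1], [-0.5, 0.6], [0.1, 0.4]]
L [ 0.446  -0.1608]
a [ 0.4408 -0.2379]
b [ 0.4361 -0.3076]
r [ 0.4308 -0.3857]
ring [[ 0.45294482 -0.07359922  0.064     ]] [[ 0.45334994 -0.07520754  0.06      ]]
```

```bash
python3 -c "
from h import *
plan(.4445,-.162,.06,85.3)"
```

```text
psi 85.5 tcp [ 0.5079 -0.1636  0.2582] | turn 0.2 = 1 x 0.19 | shift [19.82 -0.36 -6.33] = 7 x [ 2.83 -0.05 -0.9 ]
```

play_rows([
  [[255, 1.5, -0.1, -2, 0.2], [255, 2, -0.1, -2.3, 0], [255, 3, -0.1, -2, 0], [255, 3, 0, 0, 0], [255, 3, 0, 0, 0], [255, 3, 0, 0, 0], [255, 3, 0, 0, 0], [255, 1, 0, 0, 0], [255, 0, 0, 0, 0], [255, 0, 0, 0, 0]],
])

```text
time_s: 14.07
ee_pos: [0.4455, -0.1619, 0.065]
eef_rot: [-0.265, 1.57, -0.346]
force: [0.0, 0.7, -1.1]
grip_width: 0.0585
```

```bash
python3 -c "
from h import *
snap('wrist','w8',(220,100,420,250),4);plan(.4445,-.162,.019,85.3)"
```

```text
psi 85.3 tcp [ 0.4459 -0.1622  0.0656] | turn -0.0 = 1 x -0.00 | shift [ 4.66  0.01 -0.14] = 2 x [ 2.33  0.   -0.07]
```

View pics/w8.png

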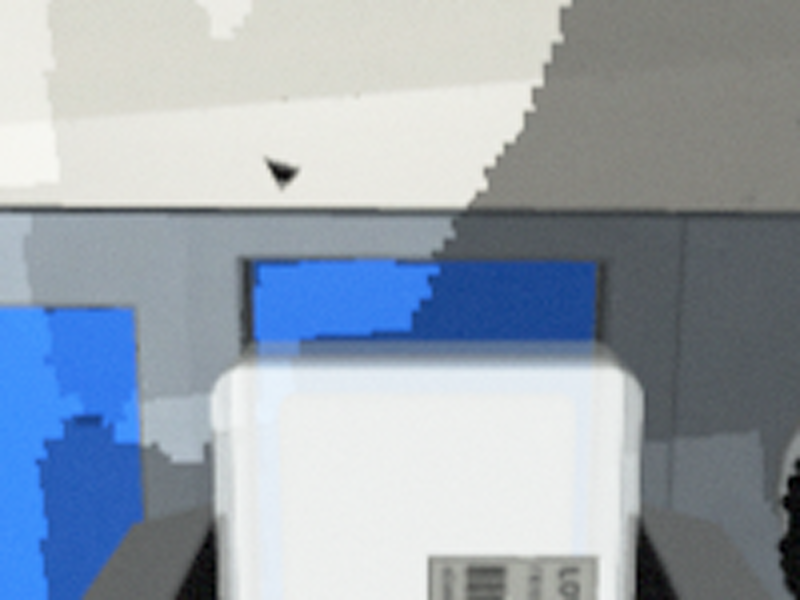

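```bash
python3 -c "
from h import *
T=np.load('pics/w8.npz')['T']
print(bp('wrist',[(280,164.5),(371,164.5)],.016,T)); print(held([(280,190.2),(375,190.2)],.0085))"
```

```text
[[ 0.4028987  -0.19060276  0.016     ]
 [ 0.40811961 -0.12610894  0.016     ]]
[[-0.02433296 -0.03376607]
 [ 0.02718634 -0.03381831]]
```

play_rows([
  [[255, 1.5, 0, -0.25, 0], [255, 1.5, 0, 0, 0], [255, 0.8, 0, 0, 0], [255, 0.5, 0, 0, 0], [255, 0.2, 0, 0, 0], [255, 0, 0, 0, 0], [255, 0, 0, 0, 0]],
])

```text
time_s: 14.7
ee_pos: [0.4431, -0.1622, 0.0198]
eef_rot: [-0.342, 1.57, -0.425]
force: [-0.8, 0.4, -0.5]
grip_width: 0.0587
```

play_rows([
  [[255, 0.15, 0, 0, 0], [255, 0.1, 0, 0, 0], [255, 0, 0, 0, 0], [255, 0, 0, 0, 0]],
])

```text
time_s: 15.03
ee_pos: [0.4427, -0.162, 0.0166]
eef_rot: [-0.388, 1.571, -0.471]
force: [0.3, -0.5, -1.1]
grip_width: 0.0589
```

play_rows([
  [[90, 0, 0, 0, 0], [70, 0, 0, 0, 0], [60, 0, 0, 0, 0], [60, 0, 0, 0, 0], [60, -1, 0, 0, 0], [60, -3, 0, 0, 0], [60, -3, 0, 0, 0], [60, -3, 0, 2, 0], [60, -3, 0, 3, 0], [0, -3, 0, 2, 0], [0, 0, 0, 0, 0], [0, 0, 0, 0, 0]],
])

```text
time_s: 16.03
ee_pos: [0.5127, -0.1678, 0.1777]
eef_rot: [-0.31, 1.568, -0.392]
force: [-1.2, -0.6, -1.5]
grip_width: 0.0883
```

```bash
python3 -c "
from h import *
print(snap('wrist','w9',(220,50,480,210),3).round(3));snap('side','sd9',(200,140,400,340),4);"
```

```text
[[ 0.003  0.082  0.997  0.513]
 [-0.001  0.997 -0.082 -0.168]
 [-1.    -0.001  0.003  0.178]
 [ 0.     0.     0.     1.   ]]
```

View pics/w9.png

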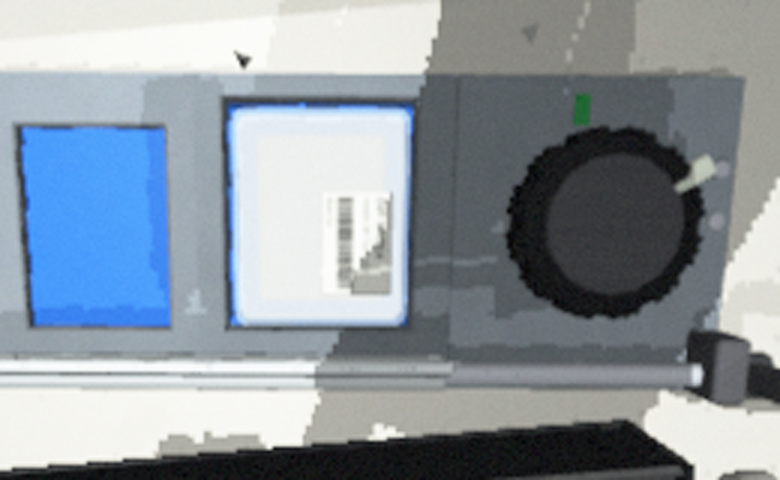

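View pics/sd9.png

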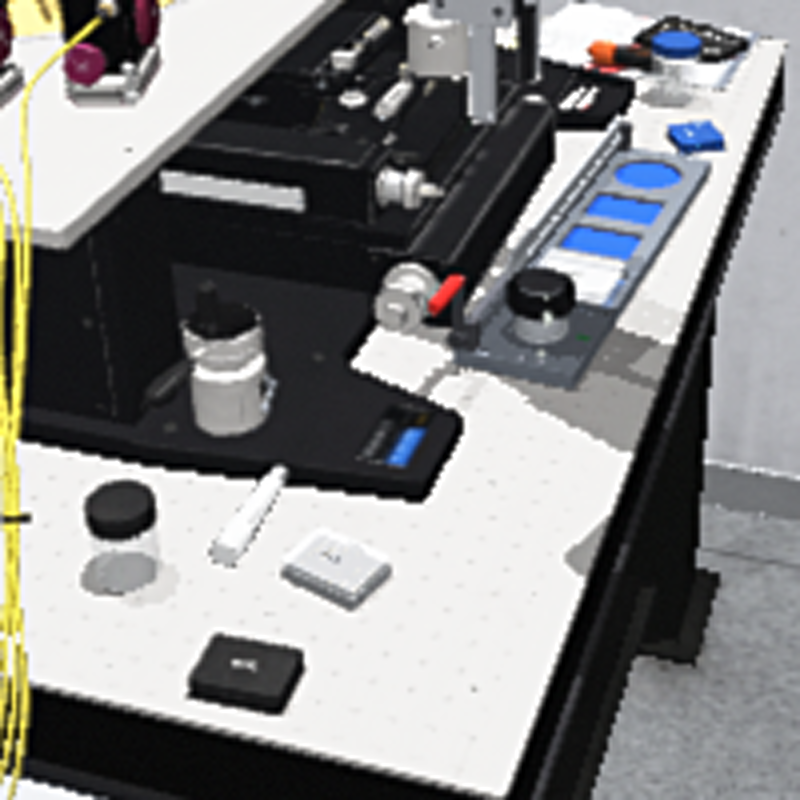

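```bash
python3 -c "
from h import *
print(tri((244,216.7),(256,220)),tri((80+498/3,170+205/3),(200+230/4,170+310/4)))
plan(.507,.243,.12,74)"
```

```text
[0.64565198 0.11210453 0.10087158] [0.63932395 0.1289159  0.01317515]
psi 85.3 tcp [ 0.511  -0.1675  0.1754] | turn 11.3 = 2 x 5.63 | shift [  5.54  39.35 -11.7 ] = 14 x [ 0.4   2.81 -0.84]
```

play_rows([
  [[0, -1, 0, 0, 5.65], [0, 0, 0, 0, 5.65], [0, 0, 2.8, -0.84, 0], [0, 0, 2.8, -0.84, 0], [0, 0, 2.8, -0.84, 0], [0, 0, 2.8, -0.84, 0], [0, 0, 2.8, -0.84, 0], [0, 0, 2.8, -0.84, 0], [0, 0, 2.8, -0.84, 0], [0, 0, 2.8, -0.84, 0], [0, 0, 2.8, -0.84, 0], [0, 0, 2.8, -0.84, 0]],
])

```text
time_s: 17.13
ee_pos: [0.5072, 0.1256, 0.1851]
eef_rot: [-2.667, 1.569, -2.948]
force: [0.2, -0.7, 0.0]
grip_width: 0.0944
```

play_rows([
  [[0, 0, 2.8, -0.84, 0], [0, 1.5, 2.8, -0.84, 0], [0, 2.5, 2.8, -0.84, 0], [0, 2.5, 2.9, 2, 0], [0, 0, 0, 1, 0], [0, 0, 0, 0, 0], [0, 0, 0, 0, 0]],
])

```text
time_s: 17.72
ee_pos: [0.5429, 0.2302, 0.1218]
eef_rot: [-2.421, 1.57, -2.701]
force: [-1.1, -0.3, 0.9]
grip_width: 0.0939
```

```bash
python3 -c "
from h import *
print(snap('wrist','w10').round(3));plan(.507,.243,.008,74)"
```

```text
[[-0.001  0.277  0.961  0.543]
 [-0.     0.961 -0.277  0.23 ]
 [-1.    -0.001 -0.001  0.122]
 [ 0.     0.     0.     1.   ]]
psi 73.9 tcp [0.543  0.2302 0.1226] | turn -0.1 = 1 x -0.09 | shift [11.46  0.24 -3.82] = 4 x [ 2.87  0.06 -0.95]
```

View pics/w10.png

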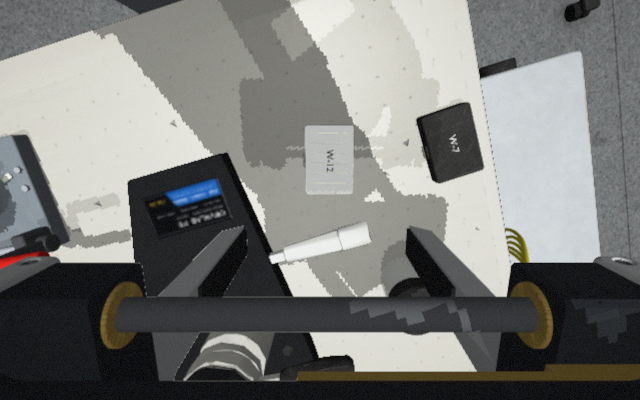

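```bash
python3 -c "
from h import *
im=np.load('pics/w10.npz')['im'];save(im,'w10a',(295,90,495,200),4)"
```

```text
(no output)
```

View pics/w10a.png

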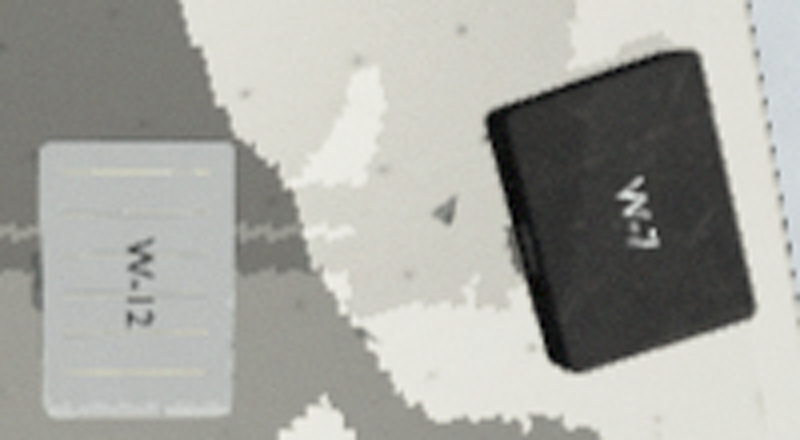

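```bash
python3 -c "
from h import *
T=np.load('pics/w10.npz')['T'];A=lambda l:[(295+x/4,90+y/4) for x,y in l]
box('wrist',A([(39,142),(236,142),(233,408),(45,408)]),.016,T)
box('wrist',A([(508,108),(700,50),(757,312),(575,370)]),.016,T)
"
```

```text
centre [0.5081 0.2438 0.016 ] sides [0.0426 0.0587] angles [ 74.  -15.5]
centre [0.5244 0.3521 0.016 ] sides [0.0416 0.0596] angles [91.5  2.5]
```

play_rows([
  [[0, 1.5, 0.1, -1.2, 0], [0, 2, 0.2, -1.3, 0], [0, 2, 0, -1.2, 0], [0, 2, 0, 0, 0], [0, 2, 0, 0, 0], [0, 0.5, 0, 0, 0], [0, 0, 0, 0, 0], [0, 0, 0, 0, 0]],
])

```text
time_s: 18.43
ee_pos: [0.5091, 0.244, 0.0235]
eef_rot: [0.644, 1.569, 0.364]
force: [-0.3, 0.5, 0.5]
grip_width: 0.094
```

```bash
python3 -c "
from h import *
plan(.508,.2438,.0085,74)"
```

```text
psi 73.9 tcp [0.5091 0.244  0.0235] | turn -0.1 = 1 x -0.07 | shift [ 1.5  -0.05 -0.1 ] = 1 x [ 1.5  -0.05 -0.1 ]
```

play_rows([
  [[0, 1, 0, -0.1, 0], [0, 0.5, 0, 0, 0], [100, 0, 0, 0, 0], [255, 0, 0, 0, 0], [255, 0, 0, 0, 0], [255, 0, 0, 0, 0], [255, 0, 0, 0, 0], [255, 0, 0, 0, 0], [255, 0, 0, 0, 0], [255, -2, 0, 0, 0], [255, -3, 0, 0, 0], [255, 0, 0, 0, 0]],
])

```text
time_s: 19.43
ee_pos: [0.5097, 0.2453, 0.0617]
eef_rot: [0.665, 1.564, 0.385]
force: [0.8, -0.2, 0.8]
grip_width: 0.0308
```

```bash
python3 -c "
from h import *
snap('wrist','w11',(240,130,410,250),4);plan(.5,.22,.24,85.3)"
```

```text
psi 74.0 tcp [0.509  0.245  0.0595] | turn -11.3 = 2 x -5.66 | shift [-18.05  -2.57  -0.69] = 7 x [-2.58 -0.37 -0.1 ]
```

View pics/w11.png

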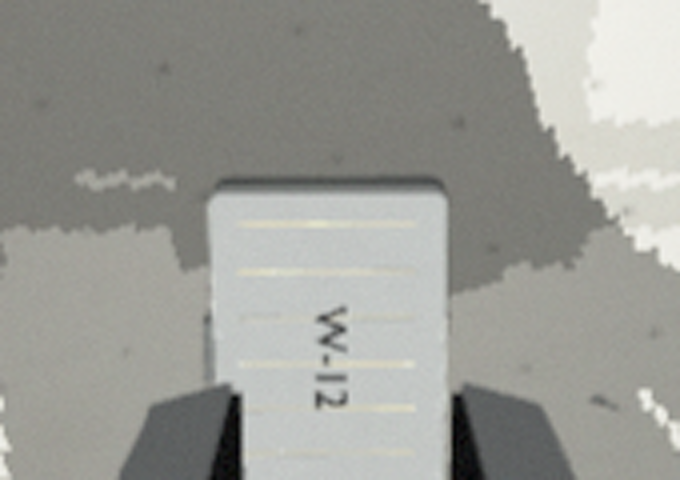

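play_rows([
  [[0, -3, 0, 0, 0], [0, -3, 0, 0, 0], [0, 0, 0, 0, 0], [0, 0, 0, 0, 0], [0, 0, 0, 0, 0], [0, 0, 0, 0, 0]],
])

```text
time_s: 19.98
ee_pos: [0.507, 0.2442, 0.1153]
eef_rot: [-2.463, 1.568, -2.743]
force: [0.0, 1.4, 1.2]
grip_width: 0.0634
```

```bash
python3 -c "
from h import *
snap('wrist','w12',(240,130,410,250),4)"
```

```text
(no output)
```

View pics/w12.png

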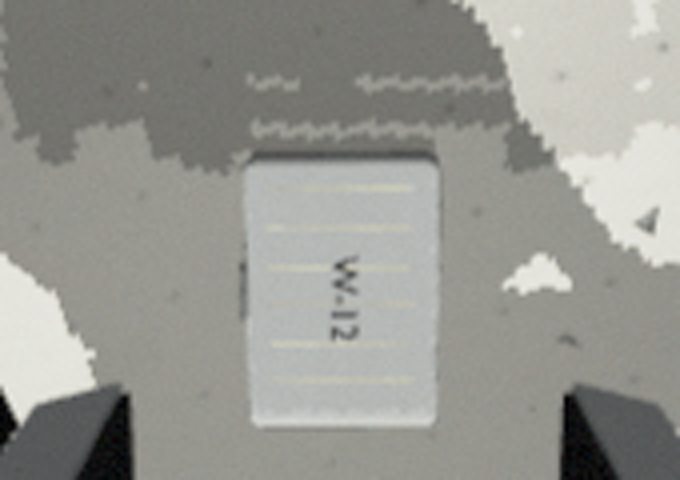

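```bash
python3 -c "
from h import *
T=np.load('pics/w12.npz')['T'];A=lambda l:[(240+x/4,130+y/4) for x,y in l]
box('wrist',A([(245,160),(439,160),(436,425),(251,425)]),.016,T)
plan(.508,.2438,.008,74)"
```

```text
centre [0.5085 0.2437 0.016 ] sides [0.0423 0.0611] angles [ 74.  -15.7]
psi 74.0 tcp [0.5071 0.2442 0.1154] | turn -0.0 = 1 x -0.04 | shift [ 1.074e+01 -1.000e-02  1.000e-01] = 4 x [ 2.69 -0.    0.02]
```

play_rows([
  [[60, 2.5, 0, 0.1, 0], [60, 2.5, 0, 0, 0], [60, 2.5, 0, 0, 0], [60, 2, 0, 0, 0], [60, 1.1, 0, 0, 0], [60, 0, 0, 0, 0], [255, 0, 0, 0, 0], [255, 0, 0, 0, 0], [255, 0, 0, 0, 0], [255, 0, 0, 0, 0], [255, 0, 0, 0, 0]],
])

```text
time_s: 20.95
ee_pos: [0.5089, 0.2443, 0.0117]
eef_rot: [0.607, 1.57, 0.328]
force: [-1.2, -1.3, 4.6]
grip_width: 0.0429
```

play_rows([
  [[255, 0, 0, 0, 0], [255, 0, 0, 0, 0], [255, 0, 0, 0, 0]],
])

```text
time_s: 21.2
ee_pos: [0.509, 0.2443, 0.0117]
eef_rot: [0.624, 1.57, 0.344]
force: [-0.9, -0.6, 6.2]
grip_width: 0.0432
```

play_rows([
  [[60, 0, 0, 0, 0], [60, 0, 0, 0, 0], [60, 0, 0, 0, 0], [60, 0, 0, 0, 0], [60, 0.4, 0, -0.05, 0], [60, 0, 0, 0, 0], [60, 0, 0, 0, 0]],
])

```text
time_s: 21.78
ee_pos: [0.5079, 0.2443, 0.0065]
eef_rot: [-2.465, 1.57, -2.745]
force: [0.3, 0.9, 0.1]
grip_width: 0.072
```

play_rows([
  [[255, 0, 0, 0, 0], [255, 0, 0, 0, 0], [255, 0, 0, 0, 0], [255, 0, 0, 0, 0], [255, 0, 0, 0, 0], [255, 0, 0, 0, 0], [255, 0, 0, 0, 0]],
])

```text
time_s: 22.37
ee_pos: [0.5081, 0.2443, 0.0069]
eef_rot: [0.96, 1.571, 0.68]
force: [-0.2, 0.7, 0.6]
grip_width: 0.0436
```

play_rows([
  [[255, -0.5, 0, 0, 0], [255, -1, 0, 0, 0], [255, -2, 0, 0, 0], [255, -3, 0, 0, 0], [255, 0, 0, 0, 0], [255, 0, 0, 0, 0]],
])

```text
time_s: 22.87
ee_pos: [0.5089, 0.2446, 0.0739]
eef_rot: [0.658, 1.567, 0.379]
force: [-0.0, 0.7, -1.7]
grip_width: 0.0434
```

```bash
python3 -c "
from h import *
snap('wrist','w13',(240,130,410,250),4);plan(.5,.22,.24,85.3)"
```

```text
psi 74.0 tcp [0.5082 0.2443 0.0724] | turn -11.3 = 2 x -5.67 | shift [-16.76  -2.49  -0.61] = 6 x [-2.79 -0.42 -0.1 ]
```

View pics/w13.png

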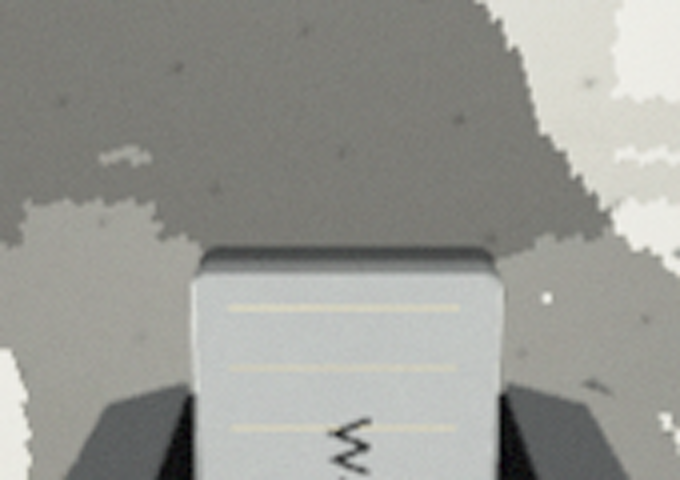

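```bash
python3 -c "
from h import *
print(held([(288,198),(364,198)],.0093))
T=pose();
c,s=np.cos(np.radians(85.3)),np.sin(np.radians(85.3))
d=np.array([.50,-.3076])-T[:2,3];print(d[0]*c+d[1]*s,d[0]*s-d[1]*c)"
```

```text
[[-0.02029406 -0.02972106]
 [ 0.02097059 -0.0297616 ]]
-0.5507505733550342 0.037092351540693895
```

play_rows([
  [[255, -3, 0, 0, -5.65], [255, -3, 0, 0, -5.65], [255, -3, 0, 0, 0], [255, -3, -1.5, 0.1, 0], [255, -2, -2.9, 0.2, 0], [255, 0, -2.9, 0.2, 0], [255, 0, -2.9, 0.2, 0], [255, 0, -2.9, 0.2, 0], [255, 0, -2.9, 0.2, 0], [255, 0, -2.9, 0.2, 0], [255, 0, -2.9, 0.2, 0], [255, 0, -2.9, 0.2, 0]],
])

```text
time_s: 23.92
ee_pos: [0.504, -0.0046, 0.2108]
eef_rot: [-3.139, 1.569, 3.062]
force: [-0.3, -0.8, -2.2]
grip_width: 0.0435
```

play_rows([
  [[255, 0, -2.9, 0.2, 0], [255, 0, -2.9, 0.2, 0], [255, 0, -2.9, 0.2, 0], [255, 0, -2.9, 0.2, 0], [255, 0, -2.9, 0.2, 0], [255, 0, -2.9, 0.2, 0], [255, 0, -2.9, 0.2, 0], [255, 0, -2.9, 0.2, 0], [255, 0, -2.9, 0.2, 0], [255, 0, -2.9, 0.2, 0], [255, 0, 0, 0, 0], [255, 0, 0, 0, 0]],
])

```text
time_s: 24.92
ee_pos: [0.5, -0.2947, 0.2103]
eef_rot: [2.618, 1.568, 2.533]
force: [-0.4, 0.9, -1.4]
grip_width: 0.0436
```

```bash
python3 -c "
from h import *
print(snap('wrist','w14').round(3));plan(.436,-.3076,.07,85.3)"
```

```text
[[-0.002  0.084  0.996  0.5  ]
 [ 0.001  0.996 -0.084 -0.295]
 [-1.     0.001 -0.002  0.21 ]
 [ 0.     0.     0.     1.   ]]
psi 85.2 tcp [ 0.5003 -0.2937  0.2107] | turn -0.1 = 1 x -0.08 | shift [14.07 -1.91 -6.29] = 5 x [ 2.81 -0.38 -1.26]
```

View pics/w14.png

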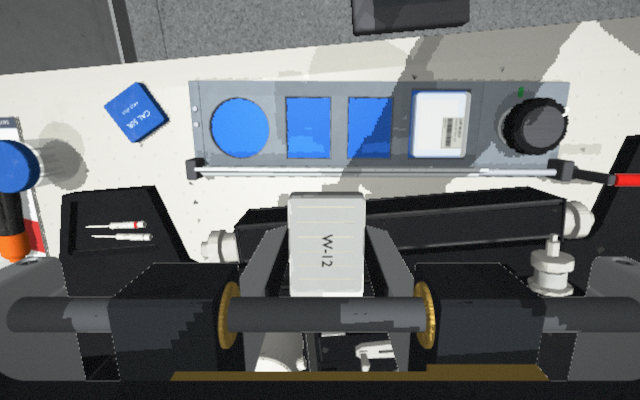

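```bash
python3 -c "
from h import *
im=np.load('pics/w14.npz')['im'];save(im,'w14a',(270,80,430,180),5)"
```

```text
(no output)
```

View pics/w14a.png

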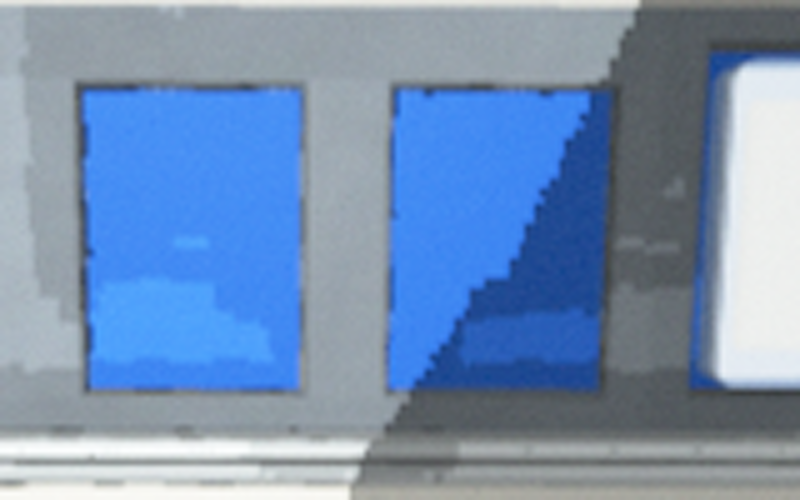

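```bash
python3 -c "
from h import *
T=np.load('pics/w14.npz')['T'];A=lambda l:[(270+x/5,80+y/5) for x,y in l]
box('wrist',A([(76,84),(307,84),(302,391),(86,391)]),.016,T)
box('wrist',A([(391,84),(618,84),(602,391),(386,391)]),.016,T)"
```

```text
centre [ 0.4359 -0.3083  0.016 ] sides [0.0506 0.0679] angles [85.2 -5. ]
centre [ 0.4417 -0.239   0.016 ] sides [0.0502 0.0679] angles [85.2 -4.9]
```

play_rows([
  [[255, 1, -0.6, -2, 0], [255, 2, -0.7, -2.2, 0], [255, 3, -0.65, -2.2, 0], [255, 3, 0, 0, 0], [255, 3, 0, 0, 0], [255, 3, 0, 0, 0], [255, 0.5, 0, 0, 0], [255, 0, 0, 0, 0], [255, 0, 0, 0, 0]],
])

```text
time_s: 25.72
ee_pos: [0.436, -0.3078, 0.0582]
eef_rot: [-0.583, 1.57, -0.664]
force: [0.2, 0.5, -0.3]
grip_width: 0.0435
```

```bash
python3 -c "
from h import *
snap('wrist','w15',(220,100,420,250),4);plan(.435,-.308,.018,85.2)"
```

```text
psi 85.3 tcp [ 0.4362 -0.3082  0.0587] | turn 0.1 = 1 x 0.11 | shift [ 4.07  0.01 -0.12] = 2 x [ 2.03  0.   -0.06]
```

View pics/w15.png

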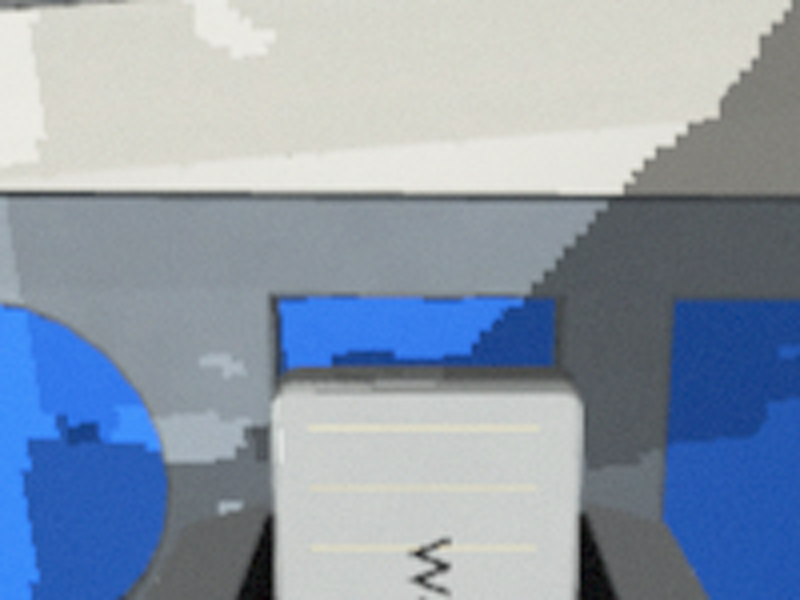

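```bash
python3 -c "
from h import *
T=np.load('pics/w15.npz')['T']
q=bp('wrist',[(220+270/4,100+296/4),(220+563/4,100+296/4)],.016,T);print(q,q.mean(0)[:2]+.034*np.array([.9963,-.0854]))
print(held([(220+273/4,100+400/4),(220+582/4,100+400/4),(300,100+390/4)],.0093))"
```

```text
[[ 0.39955742 -0.33110429  0.016     ]
 [ 0.40365598 -0.28038463  0.016     ]] [ 0.4354809  -0.30864806]
[[-0.01991095 -0.02849439]
 [ 0.02209856 -0.0285362 ]
 [-0.01349634 -0.02989808]]
```

play_rows([
  [[255, 1.5, -0.12, -0.16, 0], [255, 1.2, 0, 0, 0], [255, 0.7, 0, 0, 0], [255, 0.4, 0, 0, 0], [255, 0, 0, 0, 0], [255, 0, 0, 0, 0]],
])

```text
time_s: 26.27
ee_pos: [0.4338, -0.3092, 0.0192]
eef_rot: [-0.565, 1.571, -0.647]
force: [-0.7, 0.5, -1.4]
grip_width: 0.0433
```

play_rows([
  [[255, 0.17, 0, 0, 0], [255, 0, 0, 0, 0], [255, 0, 0, 0, 0], [100, 0, 0, 0, 0], [100, 0, 0, 0, 0], [100, 0, 0, 0, 0], [100, 0, 0, 0, 0], [100, -1, 0, 0, 0], [100, -2, 0, 0, 0], [100, -3, 0, 1, 0], [50, -3, 0, 3, 0], [0, -3, 0, 3, 0]],
])

```text
time_s: 27.27
ee_pos: [0.5027, -0.3149, 0.1389]
eef_rot: [-0.579, 1.57, -0.663]
force: [0.5, 0.3, -0.4]
grip_width: 0.067
```

play_rows([
  [[0, 0, 0, 0, 0], [0, 0, 0, 0, 0]],
])

```text
time_s: 27.43
ee_pos: [0.5035, -0.3149, 0.138]
eef_rot: [-0.544, 1.568, -0.626]
force: [-0.1, 0.0, -0.5]
grip_width: 0.0801
```

```bash
python3 -c "
from h import *
print(snap('wrist','w16',(200,50,460,210),3).round(3));snap('side','sd16',(200,140,400,340),4);"
```

```text
[[ 0.003  0.081  0.997  0.504]
 [-0.002  0.997 -0.081 -0.315]
 [-1.    -0.002  0.003  0.138]
 [ 0.     0.     0.     1.   ]]
```

View pics/w16.png

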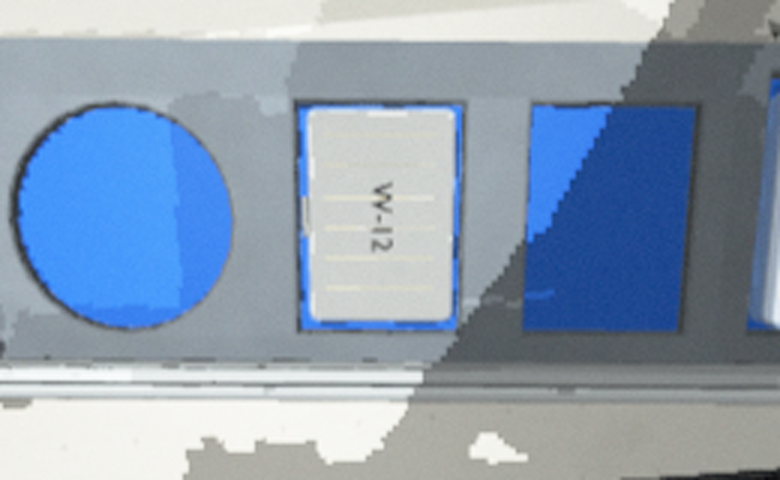

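View pics/sd16.png

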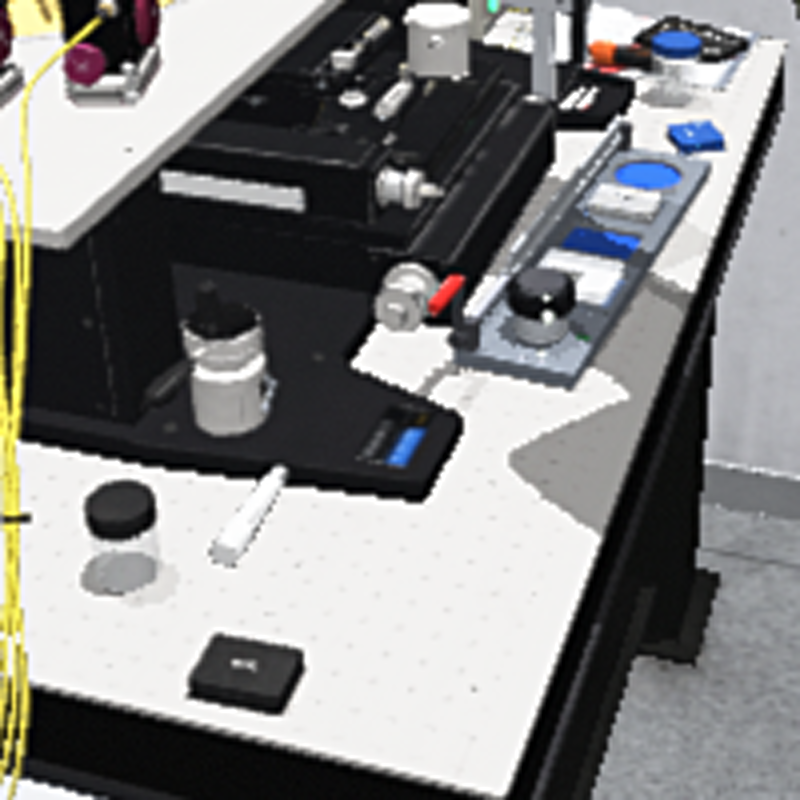

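```bash
python3 -c "
from h import *
plan(.55,.3515,.13,91.7)"
```

```text
psi 85.3 tcp [ 0.5014 -0.3144  0.1354] | turn -6.4 = 2 x -3.21 | shift [ 0.54 66.42  6.83] = 23 x [0.02 2.89 0.3 ]
```

play_rows([
  [[0, -3, 0, 0, -6.4], [0, -3, 0, 0, 0], [0, 0, 2.9, 0.1, 0], [0, 0, 2.9, 0.1, 0], [0, 0, 2.9, 0.1, 0], [0, 0, 2.9, 0.1, 0], [0, 0, 2.9, 0.1, 0], [0, 0, 2.9, 0.1, 0], [0, 0, 2.9, 0.1, 0], [0, 0, 2.9, 0.1, 0], [0, 0, 2.9, 0.1, 0], [0, 0, 2.9, 0.1, 0]],
])

```text
time_s: 28.53
ee_pos: [0.5025, -0.0236, 0.1951]
eef_rot: [3.018, 1.569, 3.046]
force: [0.1, -0.3, 0.2]
grip_width: 0.0942
```

play_rows([
  [[0, 0, 2.9, 0.5, 0], [0, 0, 2.9, 0.5, 0], [0, 0, 2.9, 0.5, 0], [0, 0, 2.9, 0.5, 0], [0, 0, 2.9, 0.5, 0], [0, 0, 2.9, 0.5, 0], [0, 0, 2.9, 0.5, 0], [0, 0, 2.9, 0.5, 0], [0, 0, 2.9, 0.5, 0], [0, 1, 2.9, 0.5, 0], [0, 2, 2.9, 0.5, 0], [0, 3, 2.9, 0.5, 0]],
])

```text
time_s: 29.53
ee_pos: [0.5538, 0.3257, 0.1367]
eef_rot: [0.438, 1.569, 0.467]
force: [0.2, -0.1, 0.3]
grip_width: 0.0938
```

play_rows([
  [[0, 0, 0, 0, 0], [0, 0, 0, 0, 0]],
])

```text
time_s: 29.7
ee_pos: [0.5521, 0.3245, 0.1331]
eef_rot: [-2.685, 1.565, -2.655]
force: [-0.8, -1.2, 1.1]
grip_width: 0.0941
```

```bash
python3 -c "
from h import *
print(snap('wrist','w17',(240,60,440,210),4).round(3))"
```

```text
[[-0.005 -0.03   1.     0.552]
 [-0.003  1.     0.03   0.324]
 [-1.    -0.003 -0.005  0.133]
 [ 0.     0.     0.     1.   ]]
```

View pics/w17.png

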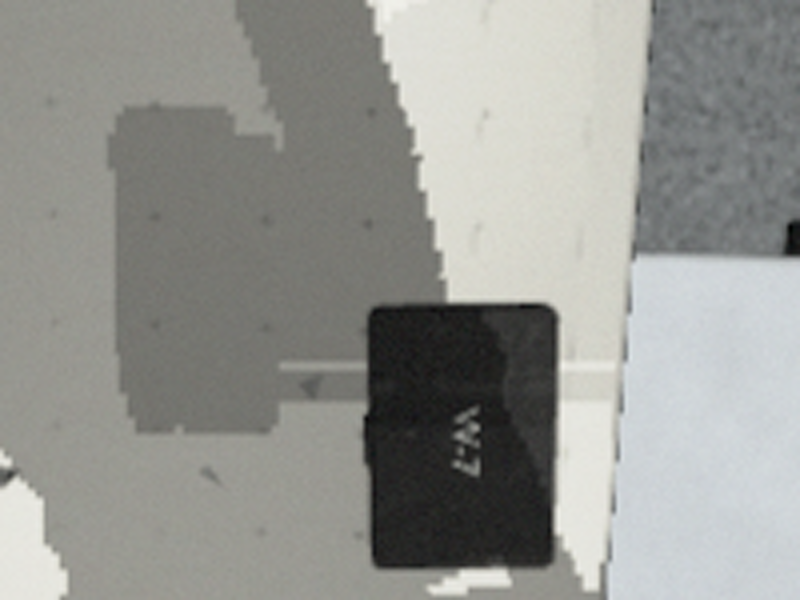

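```bash
python3 -c "
from h import *
T=np.load('pics/w17.npz')['T'];A=lambda l:[(240+x/4,60+y/4) for x,y in l]
box('wrist',A([(369,306),(559,306),(555,565),(374,565)]),.016,T)
print(pose()[:3,3]);plan(.5235,.351,.0065,91.7)
"
```

```text
centre [0.5242 0.352  0.016 ] sides [0.043  0.0604] angles [91.8  3.2]
[0.55300792 0.32394936 0.13525174]
psi 91.7 tcp [0.553  0.3239 0.1353] | turn -0.0 = 1 x -0.03 | shift [12.88  2.79 -2.87] = 5 x [ 2.58  0.56 -0.57]
```

play_rows([
  [[0, 1, 0.9, -0.9, -0.5], [0, 2, 0.9, -0.9, 0], [0, 2, 1, -1, 0], [0, 2, 0, 0, 0], [0, 2, 0, 0, 0], [40, 2, 0, 0, 0], [60, 1.5, 0, 0, 0], [60, 0, 0, 0, 0], [60, 0, 0, 0, 0]],
])

```text
time_s: 30.5
ee_pos: [0.5245, 0.3513, 0.0119]
eef_rot: [2.728, 1.571, 2.766]
force: [0.0, -0.1, 0.6]
grip_width: 0.0729
```

```bash
python3 -c "
from h import *
plan(.524,.352,.0065,92.2)
"
```

```text
psi 92.1 tcp [0.5245 0.3513 0.0119] | turn -0.1 = 1 x -0.06 | shift [ 0.54  0.07 -0.04] = 1 x [ 0.54  0.07 -0.04]
```

play_rows([
  [[60, 0.54, 0.05, 0, 0], [60, 0, 0, 0, 0], [255, 0, 0, 0, 0], [255, 0, 0, 0, 0], [255, 0, 0, 0, 0], [255, 0, 0, 0, 0], [255, 0, 0, 0, 0], [255, 0, 0, 0, 0], [255, 0, 0, 0, 0]],
])

```text
time_s: 31.25
ee_pos: [0.5247, 0.3522, 0.0061]
eef_rot: [0.083, 1.571, 0.121]
force: [-0.4, -1.0, 2.7]
grip_width: 0.0439
```

play_rows([
  [[255, -0.5, 0, 0, 0], [255, -1, 0, 0, 0], [255, -2, 0, 0, 0], [255, -3, 0, 0, 0], [255, 0, 0, 0, 0], [255, 0, 0, 0, 0]],
])

```text
time_s: 31.75
ee_pos: [0.5254, 0.3527, 0.0731]
eef_rot: [0.51, 1.567, 0.548]
force: [0.9, -0.6, -1.8]
grip_width: 0.0437
```

```bash
python3 -c "
from h import *
snap('wrist','w18',(240,130,410,250),4);plan(.5,-.2388,.21,85.2)"
```

```text
psi 92.2 tcp [0.5247 0.3523 0.0715] | turn 7.0 = 2 x 3.48 | shift [-13.85 -59.11   2.49] = 20 x [-0.69 -2.96  0.12]
```

View pics/w18.png

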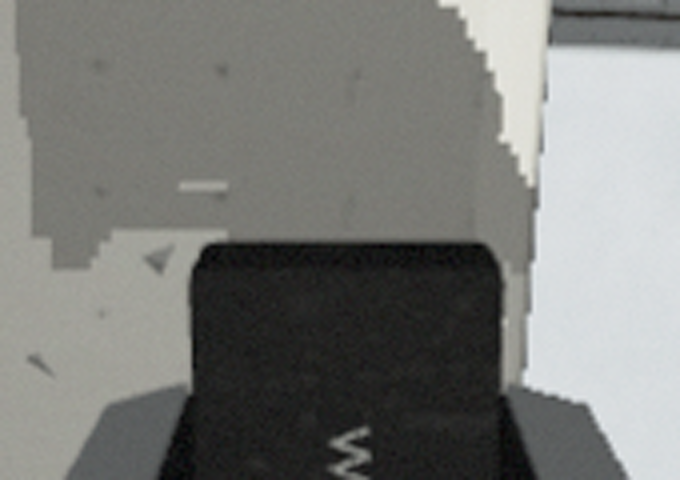

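play_rows([
  [[255, -3, 0, 0, 3.5], [255, -3, 0, 0, 3.5], [255, -3, -1.5, 0, 0], [255, -3, -2.9, 0.1, 0], [255, -2, -2.9, 0.1, 0], [255, 0, -2.9, 0.1, 0], [255, 0, -2.9, 0.1, 0], [255, 0, -2.9, 0.1, 0], [255, 0, -2.9, 0.1, 0], [255, 0, -2.9, 0.1, 0], [255, 0, -2.9, 0.1, 0], [255, 0, -2.9, 0.1, 0]],
])

```text
time_s: 32.8
ee_pos: [0.5097, 0.0751, 0.2098]
eef_rot: [-2.976, 1.569, -3.061]
force: [0.0, -0.3, -1.3]
grip_width: 0.0433
```

play_rows([
  [[255, 0, -2.9, 0.1, 0], [255, 0, -2.9, 0.1, 0], [255, 0, -2.9, 0.1, 0], [255, 0, -2.9, 0.1, 0], [255, 0, -2.9, 0.1, 0], [255, 0, -2.9, 0.1, 0], [255, 0, -2.9, 0.1, 0], [255, 0, -2.9, 0.1, 0], [255, 0, -2.9, 0.1, 0], [255, 0, -2.9, 0.1, 0], [255, 0, -2.2, 0, 0], [255, 0, 0, 0, 0]],
])

```text
time_s: 33.8
ee_pos: [0.4931, -0.2383, 0.2094]
eef_rot: [2.982, 1.569, 2.894]
force: [-0.3, 0.5, -2.4]
grip_width: 0.0437
```

```bash
python3 -c "
from h import *
print(snap('wrist','w19').round(3));plan(.4405,-.2388,.057,85.2)"
```

```text
[[-0.002  0.087  0.996  0.493]
 [ 0.001  0.996 -0.087 -0.238]
 [-1.     0.    -0.002  0.209]
 [ 0.     0.     0.     1.   ]]
psi 85.0 tcp [ 0.4934 -0.2365  0.2095] | turn -0.2 = 1 x -0.18 | shift [15.25 -0.67 -5.25] = 6 x [ 2.54 -0.11 -0.87]
```

View pics/w19.png

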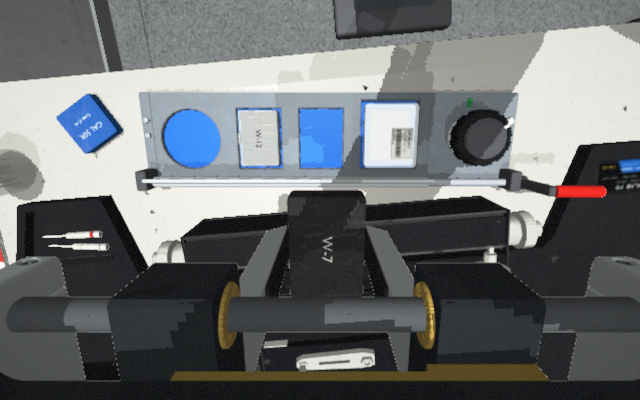

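play_rows([
  [[255, 1, -0.2, -2, -0.2], [255, 2, -0.25, -2, 0], [255, 3, -0.2, -1.2, 0], [255, 3, 0, 0, 0], [255, 3, 0, 0, 0], [255, 3, 0, 0, 0], [255, 0.3, 0, 0, 0], [255, 0, 0, 0, 0], [255, 0, 0, 0, 0]],
])

```text
time_s: 34.6
ee_pos: [0.4423, -0.2373, 0.0591]
eef_rot: [-0.429, 1.57, -0.509]
force: [1.1, 0.4, -0.1]
grip_width: 0.0437
```

```bash
python3 -c "
from h import *
snap('wrist','w20',(220,100,420,250),4);plan(.4405,-.2388,.018,85.2)"
```

```text
psi 85.4 tcp [ 0.4426 -0.2376  0.0596] | turn 0.2 = 1 x 0.20 | shift [ 4.16 -0.14 -0.2 ] = 2 x [ 2.08 -0.07 -0.1 ]
```

View pics/w20.png

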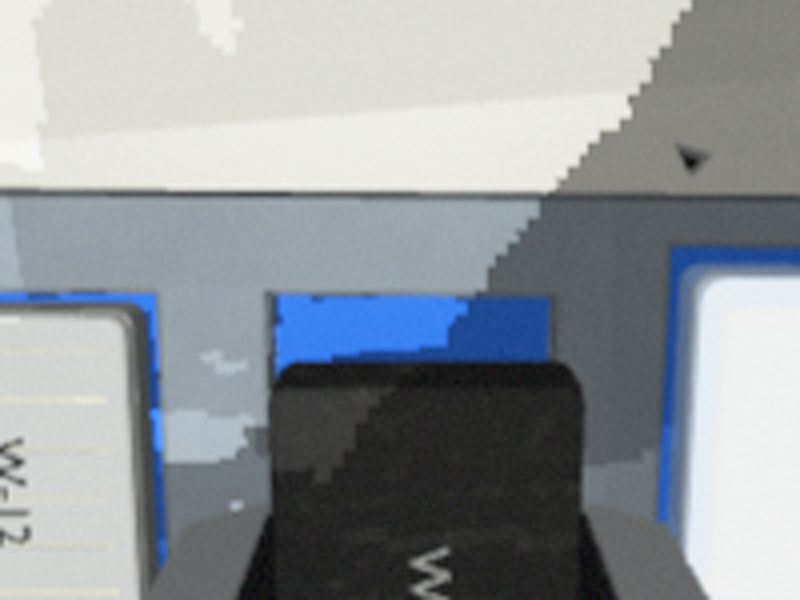

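```bash
python3 -c "
from h import *
T=np.load('pics/w20.npz')['T']
q=bp('wrist',[(220+268/4,100+292/4),(220+555/4,100+292/4)],.016,T);print(q,q.mean(0)[:2]+.034*np.array([.9963,-.0854]))
print(held([(220+270/4,100+400/4),(220+584/4,100+400/4),(300,100+388/4)],.0098))"
```

```text
[[ 0.40533218 -0.26096722  0.016     ]
 [ 0.40928911 -0.21110778  0.016     ]] [ 0.44118484 -0.2389411 ]
[[-0.0202552  -0.02861609]
 [ 0.02230834 -0.02865846]
 [-0.01344778 -0.03029406]]
```

play_rows([
  [[255, 1.5, -0.25, -0.2, 0], [255, 1.2, 0, 0, 0], [255, 0.7, 0, 0, 0], [255, 0.4, 0, 0, 0], [255, 0, 0, 0, 0], [255, 0, 0, 0, 0]],
])

```text
time_s: 35.15
ee_pos: [0.44, -0.2399, 0.0207]
eef_rot: [-0.484, 1.57, -0.565]
force: [0.2, 0.2, -1.0]
grip_width: 0.0432
```

play_rows([
  [[255, 0.33, 0, 0, 0], [255, 0, 0, 0, 0], [255, 0, 0, 0, 0], [108, 0, 0, 0, 0], [108, 0, 0, 0, 0], [108, 0, 0, 0, 0], [108, 0, 0, 0, 0], [108, -1, 0, 0, 0], [108, -2, 0, 0, 0], [108, -3, 0, 1, 0], [108, -3, 0, 3, 0], [108, -3, 0, 3, 0]],
])

```text
time_s: 36.15
ee_pos: [0.5086, -0.2454, 0.1383]
eef_rot: [-0.494, 1.57, -0.576]
force: [0.6, -0.2, -0.7]
grip_width: 0.0545
```

play_rows([
  [[108, -3, 0, 0, 0], [108, -3, 0, 0, 0], [108, 0, 0, 0, 0]],
])

```text
time_s: 36.4
ee_pos: [0.51, -0.2461, 0.2022]
eef_rot: [-0.439, 1.562, -0.519]
force: [0.4, 0.8, 0.8]
grip_width: 0.0539
```

```bash
python3 -c "
from h import *
print(snap('wrist','w21').round(3));im=np.load('pics/w21.npz')['im'];save(im,'w21',(120,60,520,210),2);save(im,'w21a',(220,80,420,190),4);snap('side','sd21',(200,140,400,340),4);"
```

```text
[[ 0.008  0.08   0.997  0.51 ]
 [-0.004  0.997 -0.08  -0.246]
 [-1.    -0.004  0.008  0.202]
 [ 0.     0.     0.     1.   ]]
```

View pics/w21a.png

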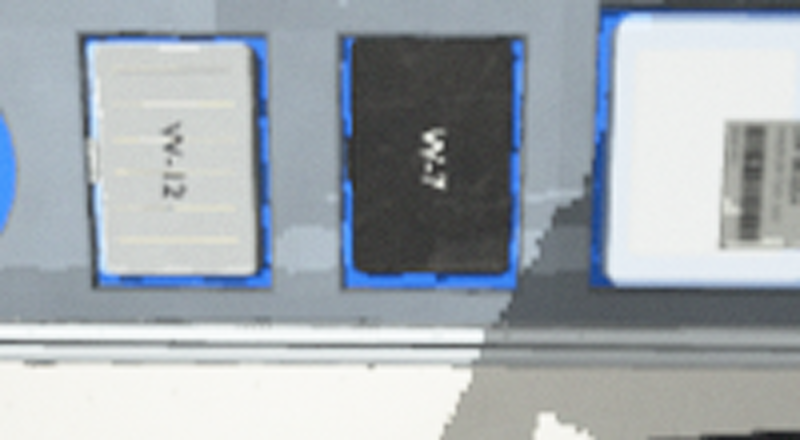

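View pics/sd21.png

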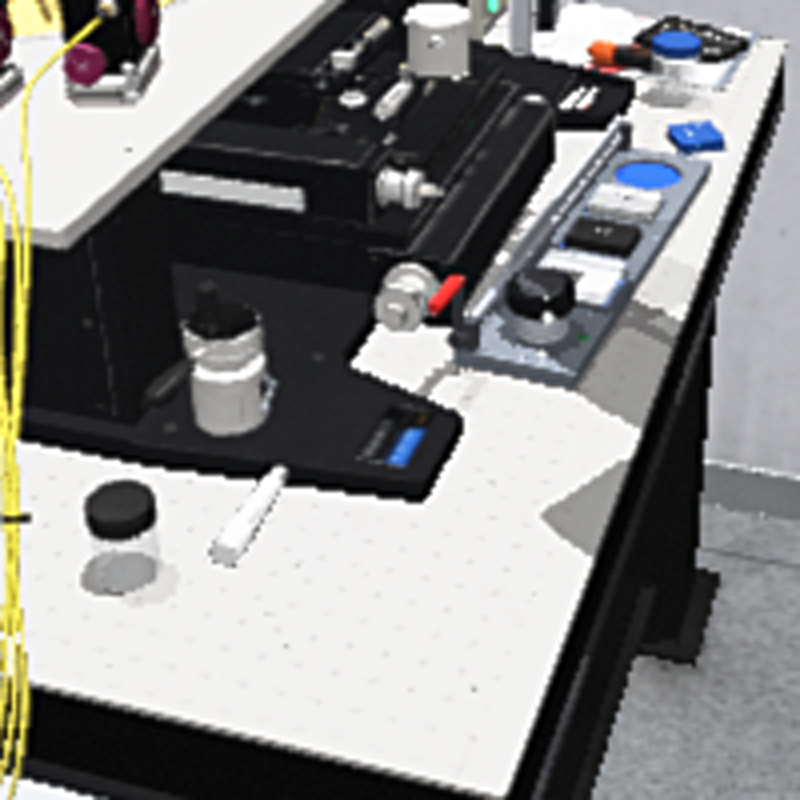

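View pics/w21.png

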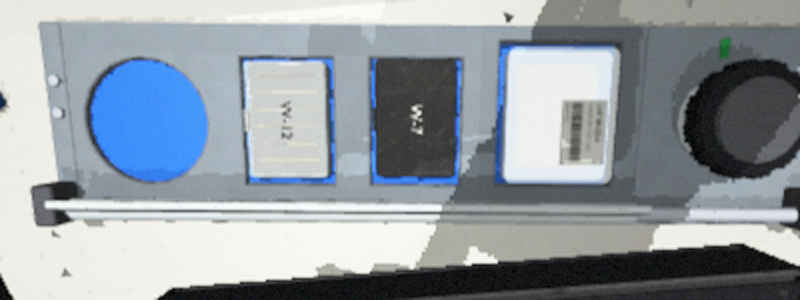

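play_rows([
  [[130, 0, 0, 0, 7.1], [130, 0, 0, 0, 7.1], [130, 0, 0, 0, 7.1], [130, 0, 0, 0, 7.1], [130, 0, 0, 0, 7.1], [130, 0, 0, 0, 7.1], [130, 0, 0, 0, 7.1], [130, 0, 0, 0, 7.1], [130, 0, 0, 0, 7.1], [130, 0, 0, 0, 7.1], [130, 0, 0, 0, 7.1], [130, 0, 0, 0, 7.1]],
], newtons=20)

```text
time_s: 37.5
ee_pos: [0.5076, -0.2451, 0.1943]
eef_rot: [-2.079, 1.568, 2.63]
force: [-0.1, 0.8, 0.2]
grip_width: 0.0463
```

```bash
python3 -c "
from h import *
plan(.5112,.0065,.14,-4.8)"
```

```text
psi -0.2 tcp [ 0.5076 -0.2451  0.1943] | turn 4.6 = 1 x 4.61 | shift [  5.43  -1.74 -25.1 ] = 9 x [ 0.6  -0.19 -2.79]
```

play_rows([
  [[130, 0, 0, 0, 4.6], [130, 0, -0.2, -2.8, 0], [130, 0, -0.2, -2.8, 0], [130, 0, -0.2, -2.8, 0], [130, 0, -0.2, -2.8, 0], [130, 0, -0.2, -2.8, 0], [130, 0, -0.2, -2.8, 0], [130, 0, -0.2, -2.8, 0], [130, 2, -0.2, -2.8, 0], [130, 3, -0.2, -2.7, 0], [130, 0, 0, 0, 0], [130, 0, 0, 0, 0]],
])

```text
time_s: 38.5
ee_pos: [0.5084, 0.0072, 0.1437]
eef_rot: [-1.542, 1.567, 3.095]
force: [0.1, 0.5, 1.3]
grip_width: 0.0457
```

```bash
python3 -c "
from h import *
snap('wrist','w22',(220,180,480,380),3);plan(.5112,.0065,.069,-4.8);snap('side','sd22',(230,140,390,260),5)"
```

```text
psi -4.4 tcp [0.5092 0.0062 0.1451] | turn 0.4 = 1 x 0.41 | shift [ 7.61  0.19 -0.04] = 3 x [ 2.54  0.06 -0.01]
```

View pics/w22.png

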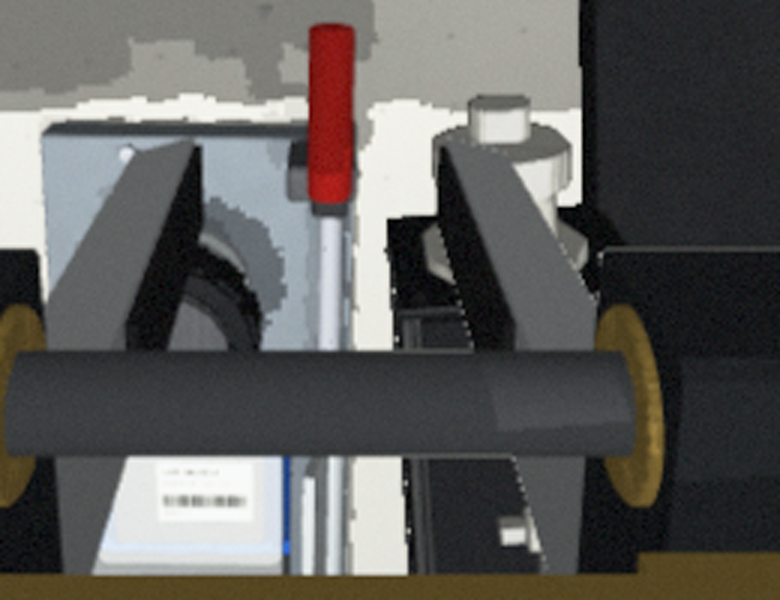

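View pics/sd22.png

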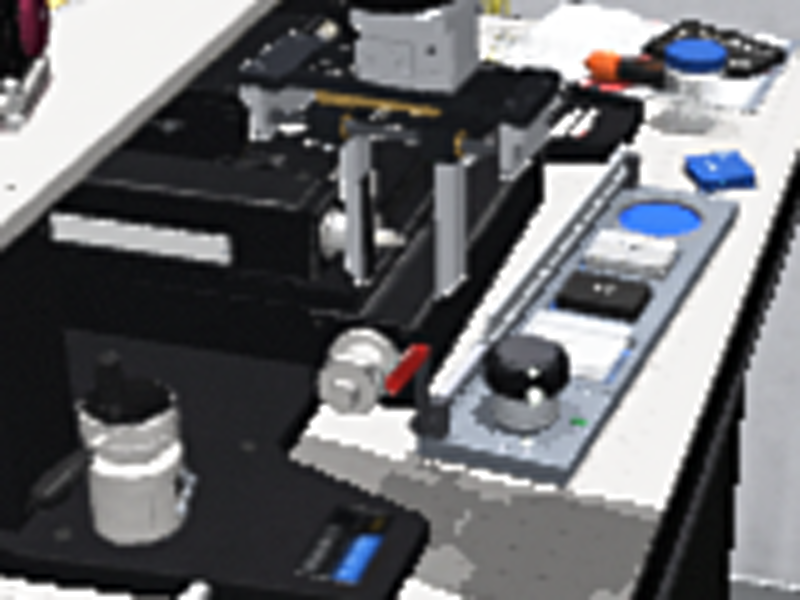

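play_rows([
  [[130, 2, 0.2, 0, 0.4], [130, 2, 0, 0, 0], [130, 2, 0, 0, 0], [130, 1.3, 0, 0, 0], [130, 0.3, 0, 0, 0], [130, 0, 0, 0, 0], [255, 0, 0, 0, 0], [255, 0, 0, 0, 0], [255, 0, 0, 0, 0], [255, 0, 0, 0, 0], [255, 0, 0, 0, 0], [255, 0, 0, 0, 0]],
])

```text
time_s: 39.6
ee_pos: [0.511, 0.0062, 0.0696]
eef_rot: [-1.565, 1.569, 3.063]
force: [-4.3, 0.6, 9.4]
grip_width: 0.0113
```

play_rows([
  [[255, 0.08, -0.73, 0, 0], [255, 0.17, -0.71, 0, 0], [255, 0.27, -0.68, 0, 0], [255, 0.35, -0.64, 0, 0], [255, 0.44, -0.59, 0, 0], [255, 0.51, -0.52, 0, 0], [255, 0.57, -0.45, 0, 0], [255, 0.63, -0.37, 0, 0], [255, 0.67, -0.28, 0, 0], [255, 0.71, -0.19, 0, 0], [255, 0, 0, 0, 0], [255, 0, 0, 0, 0]],
])

```text
time_s: 40.6
ee_pos: [0.4591, 0.0107, 0.0245]
eef_rot: [-1.597, 1.568, 3.031]
force: [-1.2, 5.0, -1.9]
grip_width: 0.011
```

play_rows([
  [[255, 0.2, 0, 0, 0], [255, 0.1, 0, 0, 0], [255, 0, 0, 0, 0], [255, 0, 0, 0, 0]],
])

```text
time_s: 40.93
ee_pos: [0.4586, 0.0107, 0.0219]
eef_rot: [-1.58, 1.567, 3.049]
force: [-6.6, 5.4, 1.7]
grip_width: 0.0112
```

play_rows([
  [[160, 0, 0, 0, 0], [130, 0, 0, 0, 0], [130, 0, 0, 0, 0], [130, 0, 0, 0, 0], [130, -1, 0, 0, 0], [130, -3, 0, 0, 0], [130, -3, 0, 0, 0], [130, -3, 0, 0, 0], [130, 0, 0, 0, 0], [130, 0, 0, 0, 0]],
])

```text
time_s: 41.77
ee_pos: [0.461, 0.0104, 0.1243]
eef_rot: [1.57, 1.567, -0.085]
force: [0.0, -0.0, -0.4]
grip_width: 0.0462
```

```bash
python3 -c "
from h import *
snap('wrist','w23');print(pose()[:3,3]);snap('side','sd23',(230,140,390,260),5)"
```

```text
[0.46023205 0.01041747 0.12283851]
```

View pics/w23.png

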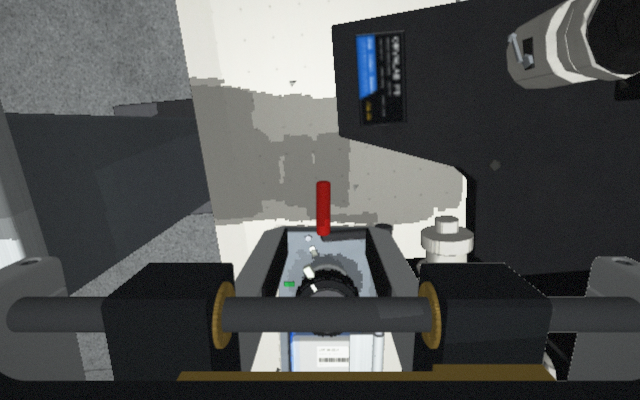

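View pics/sd23.png

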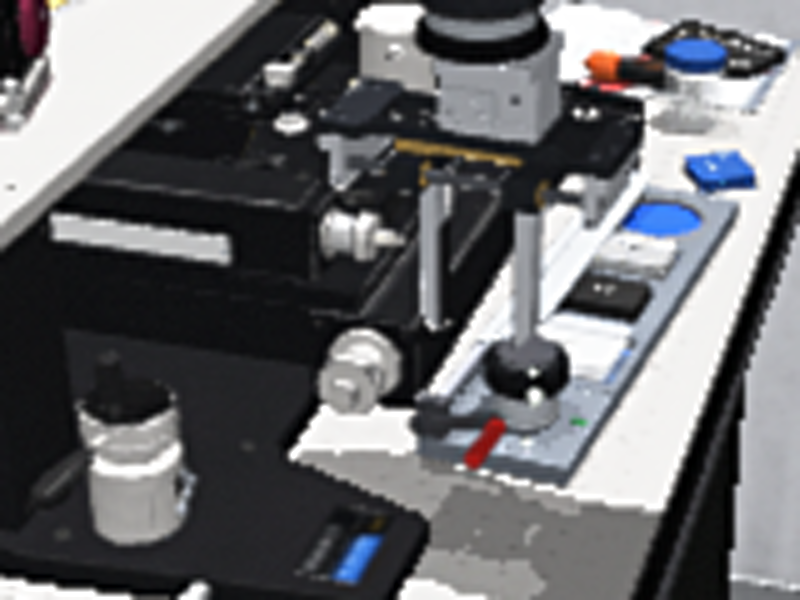

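play_rows([
  [[255, 1.5, 0, 0, 0], [255, 1.5, 0, 0, 0], [255, 1.5, 0, 0, 0], [255, 1, 0, 0, 0], [255, 0.8, 0, 0, 0], [255, 0.4, 0, 0, 0], [255, 0, 0, 0, 0], [255, 0, 0, 0, 0], [255, 0, 0, 0, 0]],
])

```text
time_s: 42.62
ee_pos: [0.4606, 0.0105, 0.0561]
eef_rot: [1.602, 1.57, -0.053]
force: [-0.3, 0.4, 0.2]
grip_width: 0.0007
```

play_rows([
  [[255, 0.3, 0, 0, 0], [255, 0.3, 0, 0, 0], [255, 0.2, 0, 0, 0], [255, 0.1, 0, 0, 0], [255, 0, 0, 0, 0], [255, 0, 0, 0, 0]],
])

```text
time_s: 43.12
ee_pos: [0.4604, 0.0105, 0.0472]
eef_rot: [1.505, 1.57, -0.15]
force: [-5.8, 0.6, 12.9]
grip_width: -0.0
```

```bash
python3 -c "
from h import *
T=np.load('pics/w7.npz')['T']
A=lambda l:[(280+x/5,75+y/5) for x,y in l]
t=bp('wrist',A([(738,197)]),.048,T)[0]; c=np.array([.453,-.0745]);d=t[:2]-c;print(t,np.hypot(*d),np.degrees(np.arctan2(d[1],d[0])))
T=np.load('pics/w9.npz')['T'];
t=bp('wrist',[(220+712/3,50+165/3)],.048,T)[0];print(t,[bp('wrist',[(220+615/3,50+222/3)],.064,T)[0]]);d=t[:2]-c;print(np.degrees(np.arctan2(d[1],d[0])))
plan(.453,-.0745,.12,-40)
"
```

```text
[ 0.43958353 -0.04134166  0.048     ] 0.035769776659582725 112.02915326225396
[ 0.43899854 -0.0419367   0.048     ] [array([ 0.45311407, -0.07648903,  0.064     ])]
113.26658587791194
psi -4.8 tcp [0.4604 0.0105 0.0472] | turn 35.2 = 6 x 5.86 | shift [-7.28  4.9   6.99] = 3 x [-2.43  1.63  2.33]
```

play_rows([
  [[255, -2, 0, 0, 0], [200, -3, 0, 0, 0], [100, -3, 0, 0, 0], [0, -2, 0, 0, 5.9], [0, 0, 0, 0, 5.9], [0, 0, 0, 0, 5.9], [0, 0, 0, 0, 5.9], [0, 0, 0, 0, 5.9], [0, 0, 0, 0, 5.7], [0, 0, 0, 0, 0], [0, 0, 0, 0, 0]],
])

```text
time_s: 44.03
ee_pos: [0.4602, 0.0105, 0.1464]
eef_rot: [-1.01, 1.571, 3.007]
force: [1.3, 0.7, 0.5]
grip_width: 0.064
```

```bash
python3 -c "
from h import *
plan(.4528,-.0748,.11,-40)"
```

```text
psi -39.9 tcp [0.4602 0.0105 0.1464] | turn 0.1 = 1 x 0.14 | shift [3.64 4.91 7.01] = 3 x [1.21 1.64 2.34]
```

play_rows([
  [[0, 0, 1.6, 2.3, 0], [0, 0, 1.7, 2.4, 0], [0, 0, 1.6, 2.3, 0], [0, 2, 0, 0, 0], [0, 1.6, 0, 0, 0], [0, 0, 0, 0, 0], [0, 0, 0, 0, 0]],
])

```text
time_s: 44.62
ee_pos: [0.4525, -0.0746, 0.1104]
eef_rot: [-1.117, 1.569, 2.899]
force: [-0.1, 0.4, 0.3]
grip_width: 0.0935
```

```bash
python3 -c "
from h import *
plan(.4528,-.0748,.05,-40);snap('wrist','w24');snap('side','sd24',(230,140,390,260),5)"
```

```text
psi -39.9 tcp [ 0.4525 -0.0746  0.1104] | turn 0.1 = 1 x 0.10 | shift [ 6.04  0.04 -0.  ] = 3 x [ 2.01  0.01 -0.  ]
```

View pics/w24.png

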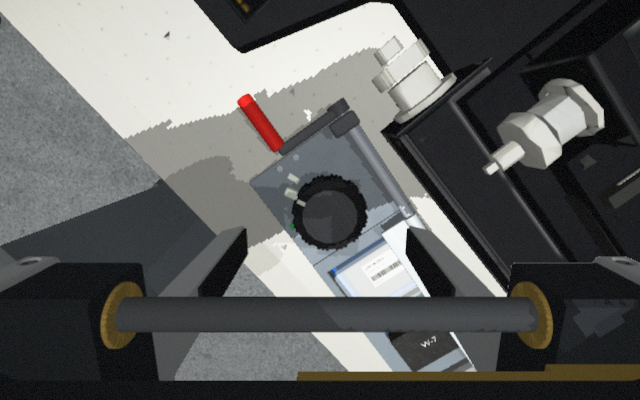

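View pics/sd24.png

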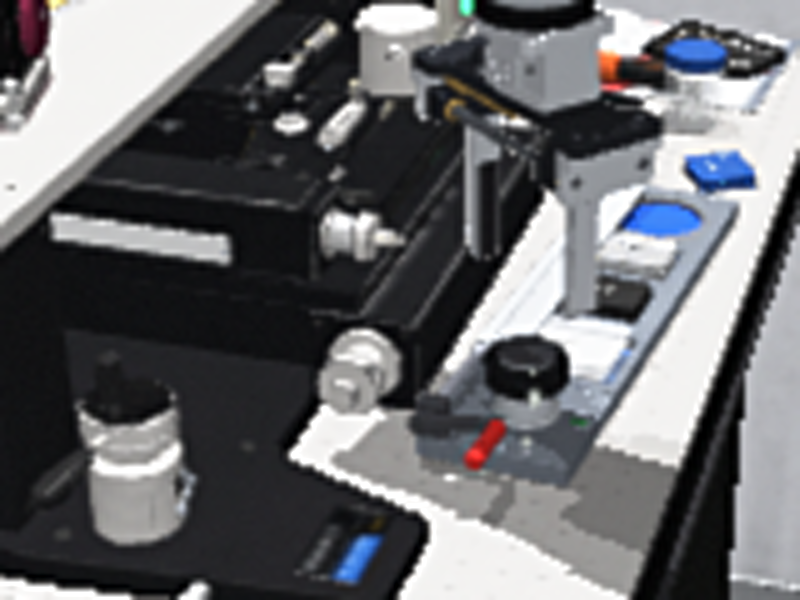

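```bash
python3 -c "
from h import *
T=np.load('pics/w24.npz')['T'];print(bp('wrist',[(330,212)],.062,T),ctrl.get_obs()['ee_pos'])"
```

```text
[[ 0.45590123 -0.07254519  0.062     ]] [ 0.45323911 -0.07451407  0.11146586]
```

play_rows([
  [[0, 2, 0, 0, 0], [0, 2, 0, 0, 0], [0, 1.2, 0, 0, 0], [0, 0.7, 0, 0, 0], [0, 0, 0, 0, 0], [0, 0, 0, 0, 0]],
], newtons=15)

```text
time_s: 45.22
ee_pos: [0.4532, -0.0746, 0.0523]
eef_rot: [1.996, 1.57, -0.272]
force: [-0.8, 0.2, -0.4]
grip_width: 0.0939
```

play_rows([
  [[100, 0.1, 0, 0, 0], [255, 0, 0, 0, 0], [255, 0, 0, 0, 0], [255, 0, 0, 0, 0], [255, 0, 0, 0, 0], [255, 0, 0, 0, 0], [255, 0, 0, 0, 0]],
])

```text
time_s: 45.8
ee_pos: [0.4542, -0.0756, 0.0511]
eef_rot: [1.777, 1.567, -0.492]
force: [9.2, -7.9, -4.2]
grip_width: 0.0555
```

play_rows([
  [[255, 0, 0.15, 0, 0], [255, 0, 0, 0, 0], [255, 0, 0, 0, 0]],
])

```text
time_s: 46.05
ee_pos: [0.4543, -0.0757, 0.0509]
eef_rot: [2.15, 1.57, -0.12]
force: [1.1, -0.0, 4.2]
grip_width: 0.0554
```

Centred. Turn about 60° counter-clockwise (negative tool turn).

play_rows([
  [[255, 0, 0, 0, -5], [255, 0, 0, 0, -5], [255, 0, 0, 0, -5], [255, 0, 0, 0, -5], [255, 0, 0, 0, -5], [255, 0, 0, 0, -5], [255, 0, 0, 0, -5], [255, 0, 0, 0, -5], [255, 0, 0, 0, -5], [255, 0, 0, 0, -5], [255, 0, 0, 0, 0], [255, 0, 0, 0, 0]],
])

```text
time_s: 47.05
ee_pos: [0.4545, -0.0758, 0.051]
eef_rot: [1.03, 1.569, -0.369]
force: [4.0, -2.6, 4.6]
grip_width: 0.0555
```

```bash
python3 -c "
from h import *
plan(.4542,-.0757,.05,20);o=ctrl.get_obs();print(o['force'],o['moment'],o['grip_width']);snap('wrist','w25',(240,120,440,260),4);snap('side','sd25',(230,140,390,260),5)"
```

```text
psi 9.8 tcp [ 0.4545 -0.0758  0.051 ] | turn -10.2 = 2 x -5.09 | shift [ 0.1  -0.02 -0.02] = 1 x [ 0.1  -0.02 -0.02]
[ 4.00674795 -2.56701012  4.61876153] [-0.57108678 -0.42233418  0.03088673] 0.05549269978462549
```

View pics/w25.png

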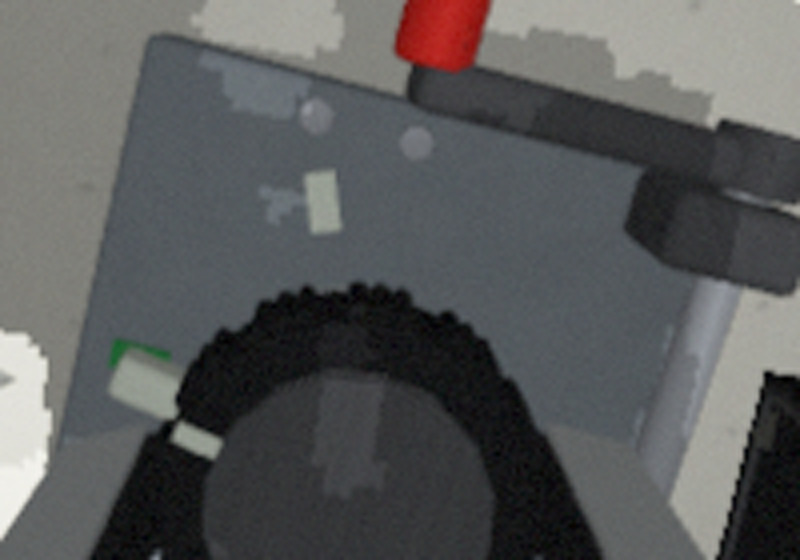

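View pics/sd25.png

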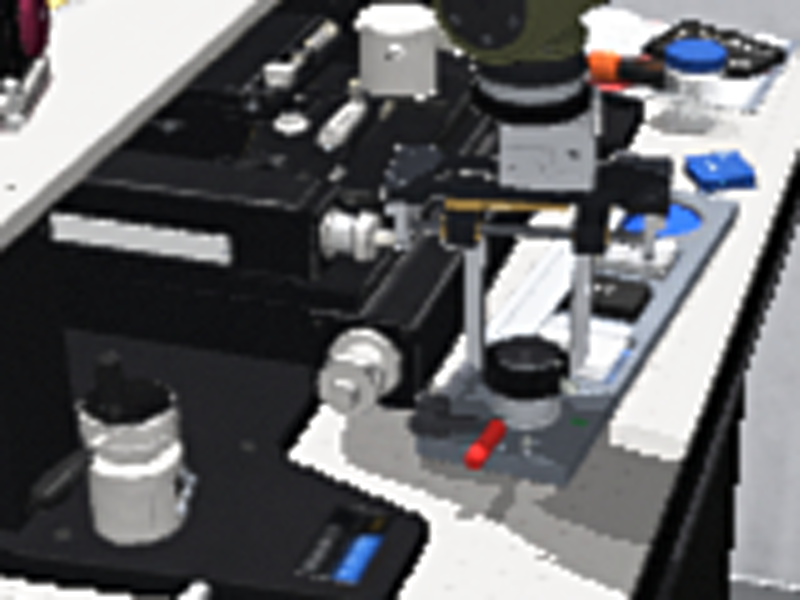

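play_rows([
  [[255, 0, 0, 0, -4], [255, 0, 0, 0, -4], [255, 0, 0, 0, -3], [255, 0, 0, 0, -2], [255, 0, 0, 0, -1], [255, 0, 0, 0, 0], [255, 0, 0, 0, 0]],
])

```text
time_s: 47.73
ee_pos: [0.4546, -0.0757, 0.0509]
eef_rot: [1.057, 1.569, -0.099]
force: [5.7, -1.9, 2.7]
grip_width: 0.0554
```

```bash
python3 -c "
from h import *
plan(.4542,-.0757,.05,24);o=ctrl.get_obs();print(o['force'],o['moment'],o['grip_width']);snap('wrist','w26',(240,120,440,260),4)"
```

```text
psi 23.8 tcp [ 0.4546 -0.0757  0.0509] | turn -0.2 = 1 x -0.22 | shift [ 0.09 -0.03 -0.02] = 1 x [ 0.09 -0.03 -0.02]
[ 5.72354064 -1.85745437  2.68716246] [-0.44881426 -0.93834    -0.34320865] 0.055382844482604575
```

View pics/w26.png

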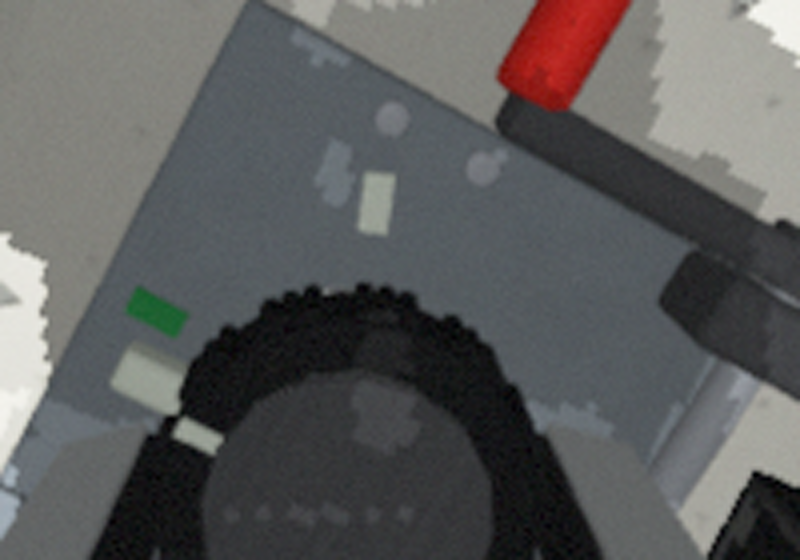

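play_rows([
  [[100, 0, 0, 0, 0], [0, 0, 0, 0, 0], [0, 0, 0, 0, 0], [0, 0, 0, 0, 0], [0, 0, 0, 0, 0], [0, -2, 0, 0, 0], [0, -3, 0, 0, 0], [0, -3, 0, 0, 0], [0, -3, 0, 0, 0], [0, -3, 0, 3, 0], [0, -2, 0, 4, 0], [0, 0, 0, 3, 0]],
])

```text
time_s: 48.78
ee_pos: [0.4949, -0.1659, 0.2131]
eef_rot: [0.744, 1.564, -0.408]
force: [0.7, 0.7, -0.9]
grip_width: 0.0942
```

play_rows([
  [[0, 0, 0, 0, -7], [0, 0, 0, 0, -7], [0, 0, 0, 0, -7], [0, 0, 0, 0, -7], [0, 0, 0, 0, -7], [0, 0, 0, 0, -7], [0, 0, 0, 0, -7], [0, 0, 0, 0, -7], [0, 0, 0, 0, -5.3], [0, 0, 0, 0, 0], [0, 0, 0, 0, 0]],
])

```text
time_s: 49.7
ee_pos: [0.493, -0.1639, 0.2084]
eef_rot: [2.852, 1.57, 2.767]
force: [0.8, -0.3, 0.2]
grip_width: 0.0939
```

```bash
python3 -c "
from h import *
print(snap('wrist','w27').round(3));snap('side','sd27',(230,140,390,260),5);snap('scene','sc27')"
```

```text
[[-0.001  0.086  0.996  0.493]
 [ 0.     0.996 -0.086 -0.164]
 [-1.     0.    -0.001  0.208]
 [ 0.     0.     0.     1.   ]]
```

View pics/w27.png

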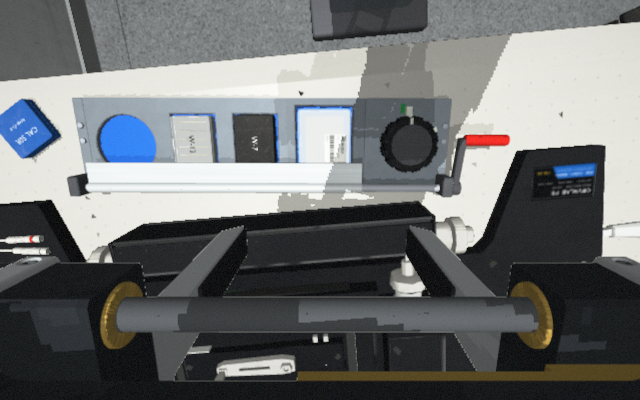

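View pics/sd27.png

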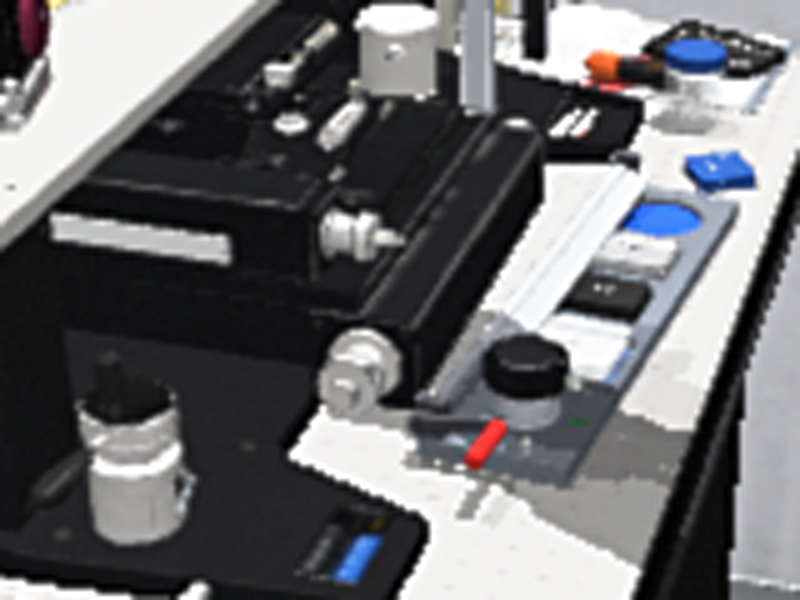

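View pics/sc27.png

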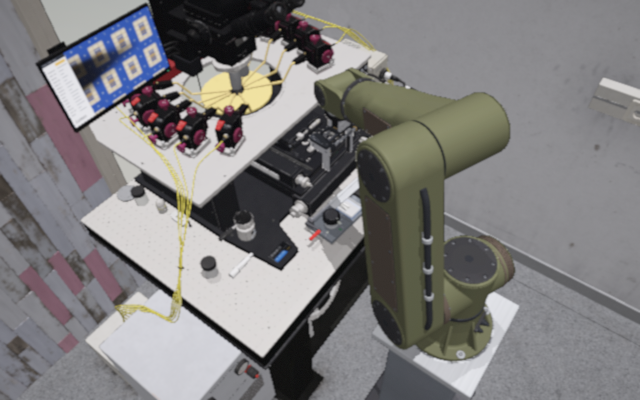

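```bash
python3 -c "
from h import *
im=np.load('pics/w27.npz')['im'];save(im,'w27a',(340,85,460,175),6);save(im,'w27b',(160,90,360,180),4)"
```

```text
(no output)
```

View pics/w27a.png

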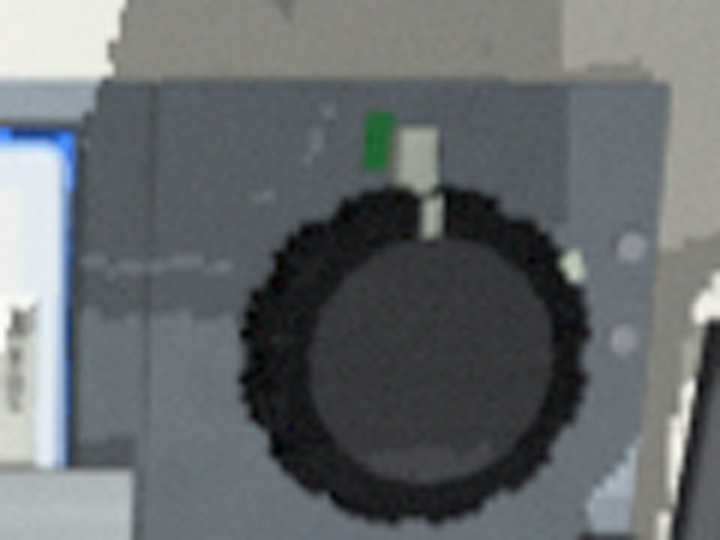

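View pics/w27b.png

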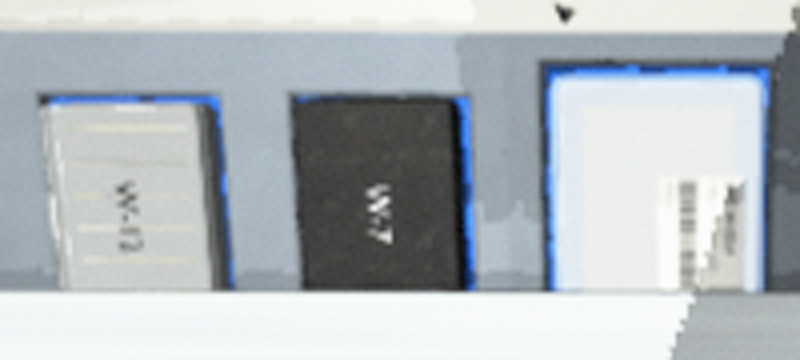

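```bash
python3 -c "
from h import *
T=np.load('pics/w27.npz')['T'];A=lambda x,y:[(340+x/6,85+y/6)]
c=bp('wrist',A(432,362),.064,T)[0];c2=bp('wrist',A(415,354),.058,T)[0]
print(c,c2)
for p,z in ((A(418,127),.05),(A(432,217),.06)):
  t=bp('wrist',p,z,T)[0]
  for k in (c[:2],np.array([.4545,-.0757])):
    d=t[:2]-k;print(t.round(4),np.hypot(*d).round(4),(np.degrees(np.arctan2(d[1],d[0]))%360).round(1))
g=bp('wrist',A(379,140),.016,T)[0];d=g[:2]-c[:2];print(g,np.degrees(np.arctan2(d[1],d[0])))
"
```

```text
[ 0.45373935 -0.07405367  0.064     ] [ 0.45272717 -0.07533895  0.058     ]
[ 0.4157 -0.072   0.05  ] 0.0381 176.9
[ 0.4157 -0.072   0.05  ] 0.0389 174.5
[ 0.4304 -0.0725  0.06  ] 0.0234 176.2
[ 0.4304 -0.0725  0.06  ] 0.0243 172.5
[ 0.4166985  -0.07062328  0.016     ] 174.70887691283883
```

```bash
python3 -c "
from station import ctrl
print(ctrl.hand_in())"
```

```text
the job is handed in; nothing more can be done
None
```

I packed the carrier and handed the job in at about 50 s. The hand-in gives no verdict, so what follows is from my own checks.

**What I did:** I raised the lever to its stop. The clear case went into the large pocket, the grey needle box into oblong b and the black one into oblong a. I then lowered the lever and turned the lock ring home. No tape roll showed in any camera view, so I took it as absent and left the round pocket empty.

**What went wrong on the way:** The first grasp of the grey box came away empty, and the second caught only its top few millimetres. I re-gripped it lower, and it then lifted and seated normally.

**Last checks:**
- **Parts:** the final wrist picture shows all three level in their pockets, with the rail over their rear edges.
- **Lever:** pressing down on the handle met a firm stop at its lowered height (about 13 N).
- **Lock ring:** I felt it reach the stop. The pointer measured 172.5° to 177° against the green mark at about 175°, a spread that comes from how exactly I know the ring's centre.
- **Bystanders and arm:** the blue box and both jars looked unmoved, and the arm was clear of everything.

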